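# Change over the trim-ring display in the lighting aisle

## Task

Lift every old square trim frame up and off its J-hook and put it in the returns crate. Once they are all in the crate, take every round trim ring from the rack by its rim and hang it by its rim over a J-hook, one ring to a hook, at rest between the post and the turned-up tip. When all the rings hang, press the display's test button fully down and release it; leave the other stock on the counter where it stands.

Things in the scene. Friction and masses are not known exactly. Their poses are not given: they have to be found in the camera images.
- ring0_c (a point): Round trim ring of a ceiling light: white plastic hoop, 140 mm outside, 112 mm inside diameter, 14 mm thick along its axis, 0.15 kg. May be absent (None). Starts standing upright in a rack slot. Point: centre of the hoop. x is the hoop's axis; y, z lie in its plane. Hung on a hook, its centre is 52 mm below the axis of the hook's bar.
- ring1_c (a point): Round trim ring of a ceiling light: white plastic hoop, 140 mm outside, 112 mm inside diameter, 14 mm thick along its axis, 0.15 kg. May be absent (None). Starts standing upright in a rack slot. Point: centre of the hoop. x is the hoop's axis; y, z lie in its plane. Hung on a hook, its centre is 52 mm below the axis of the hook's bar.
- ring2_c (a point): Round trim ring of a ceiling light: white plastic hoop, 140 mm outside, 112 mm inside diameter, 14 mm thick along its axis, 0.15 kg. May be absent (None). Starts standing upright in a rack slot. Point: centre of the hoop. x is the hoop's axis; y, z lie in its plane. Hung on a hook, its centre is 52 mm below the axis of the hook's bar.
- ring3_c (a point): Round trim ring of a ceiling light: white plastic hoop, 140 mm outside, 112 mm inside diameter, 14 mm thick along its axis, 0.15 kg. May be absent (None). Starts standing upright in a rack slot. Point: centre of the hoop. x is the hoop's axis; y, z lie in its plane. Hung on a hook, its centre is 52 mm below the axis of the hook's bar.
- frame0_c (a point): Old square trim frame, plain white plastic, 130 mm outside, 106 mm inside, bars 12 mm x 12 mm, about 0.18 kg. May be absent (None). Starts hanging upright by its top bar on one of the J-hooks. Point: centre of the square opening. Its x axis is square to its plane, y along the top bar, z up (when hanging); the top bar's middle is 59 mm above the point.
- frame1_c (a point): Old square trim frame, plain white plastic, 130 mm outside, 106 mm inside, bars 12 mm x 12 mm, about 0.18 kg. May be absent (None). Starts hanging upright by its top bar on one of the J-hooks. Point: centre of the square opening. Its x axis is square to its plane, y along the top bar, z up (when hanging); the top bar's middle is 59 mm above the point.
- frame2_c (a point): Old square trim frame, plain white plastic, 130 mm outside, 106 mm inside, bars 12 mm x 12 mm, about 0.18 kg. May be absent (None). Starts hanging upright by its top bar on one of the J-hooks. Point: centre of the square opening. Its x axis is square to its plane, y along the top bar, z up (when hanging); the top bar's middle is 59 mm above the point.
- seat0 (a point): Steel J-hook on a fixed stand. Point: on the axis of its level 8 mm bar, half-way along, 230 mm above the table. -x points along the bar to the free tip, z up. Post (12 mm) 45 mm off at +x, ending at bar height, nothing above it; bar straight to 43 mm at -x, where the tip turns up, its end 55 mm out and 22 mm above the bar's axis. Foot 80 x 80 x 12 mm under the post.
- seat1 (a point): Steel J-hook on a fixed stand. Point: on the axis of its level 8 mm bar, half-way along, 255 mm above the table. -x points along the bar to the free tip, z up. Post (12 mm) 45 mm off at +x, ending at bar height, nothing above it; bar straight to 43 mm at -x, where the tip turns up, its end 55 mm out and 22 mm above the bar's axis. Foot 80 x 80 x 12 mm under the post.
- seat2 (a point): Steel J-hook on a fixed stand. Point: on the axis of its level 8 mm bar, half-way along, 280 mm above the table. -x points along the bar to the free tip, z up. Post (12 mm) 45 mm off at +x, ending at bar height, nothing above it; bar straight to 43 mm at -x, where the tip turns up, its end 55 mm out and 22 mm above the bar's axis. Foot 80 x 80 x 12 mm under the post.
- rack: Fixed wooden ring rack, 270 mm long (its x), 130 mm wide (y), 72 mm high. Origin: centre of its underside. Four slots at x = -108, -36, 36, 108 mm between pairs of dowels; a ring standing in a slot has its axis along the rack's x and its centre 83 mm above the table.
- crate: Loose grey open returns crate, 190 mm (x) x 220 mm (y) x 80 mm high outside, walls and floor 6 mm, 0.9 kg. Origin: centre of its underside, z up. It may be shifted during the job.
- test_top (a point): Centre of the top face of the round black test button (36 mm across, pressed straight down) on a small grey fixed control box; the top is about 54 mm above the table when not pressed.
- test (a joint): Test button: 0 released, 0.008 m fully down; springs back. About 1.5 N to start moving, 5 N fully down.
- carton_a_c (a point): Bystander: upright carton 50 x 50 x 90 mm. Point: about its centre. Not to be moved.
- carton_b_c (a point): Bystander: carton 70 x 60 x 55 mm. Point: about its centre. Not to be moved.
- bulb_c (a point): Bystander: big lamp bulb standing on its foot, 62 mm across, 95 mm high. Point: about its centre. Not to be moved.
- cleaner_c (a point): Bystander: cleaner bottle, 60 mm across, 170 mm high. Point: about its centre. Not to be moved.
There are look-alikes about, which are no part of the job. Leave any green or purple look-alike of the part that bears ring0_c alone.

How it is judged:
By the outcome, as a careful person would: the job done as asked, in the order asked, and still so for the second after the job is handed in, with the robot touching nothing.
Of frame0, frame1, frame2 only 2 to 3 are there at a start; the rules pass over those that are not, and their reading is None.
Of ring0, ring1, ring2, ring3 only 2 to 3 are there at a start; the rules pass over those that are not, and their reading is None.
At some moment in a run one of crate may be knocked a few centimetres aside while the robot is not near it.
It also fails if it takes over 210 s, if anything falls off the work surface, if the arm or the gripper's body presses on something with over 40 N, if the wrist force passes 120 N, or if a joint passes its speed limit or range.

## Robot

A 6-joint arm with a two-finger parallel gripper is mounted at the origin on the work surface. World frame = base frame: x ahead of the robot, y to its left, z up, the work surface at z = 0. Lengths are in m, angles in rad, forces in N, time in s.
With the tool pointing down it reaches from about 0.35 to 0.775 m from the base axis. Payload 7.3 kg.
Tool frame: the origin (TCP) lies midway between the tips of the shut fingers; the grasp point (between the pads) lies 19 mm behind it; z points along the fingers, y is the direction in which the jaws open and shut (so a half turn about z gives the same grasp; the last joint's range is limited). The gripper opens to 92 mm and grips with 3 to 60 N. Pads are 19 mm wide; open, the fingers measure 130 mm over their backs; the gripper's body (75 mm by 190 mm) begins 47 mm behind the grasp point.
Start: joints at [0.966, 0.342, 1.524, -0, 1.275, -0.146], TCP at [0.232, 0.471, 0.227] pointing down, gripper open.
Joint ranges: [-2.53, 2.53], [-0.77, 2.02], [0.04, 2.7], [-1, 4.14], [0.28, 2.66], [-3.11, 3.11]. Speed limits (rad/s): [2.57, 2.57, 3.14, 3.14, 3.14, 3.14].

## Interface

Orientations are given as [roll, pitch, yaw] about the fixed x, y, z axes, in that order (R = Rz(yaw) Ry(pitch) Rx(roll)).
In Python, from rig import ctrl gives the robot as it stands.
- The arm moves only by the shell command python3 -m creep 'ROWS' [FORCE]. ROWS is text: rows parted by semicolons, each of 7 numbers parted by spaces: the turn, a rotation vector about the tool's x, y, z in degrees, then the shift along the tool's x, y, z in cm, then the opening in per cent of the stroke, from 0 (shut) to 100 (fully open). A call has exactly 5 rows; each row shifts and turns the commanded pose from where the row before left it, along the tool's axes as they then stand; what a row does not reach is not made up. A row lasts 1/10 s, in which the tool goes at most 50 mm and 8.59 degrees, less where a joint would pass 70% of its speed; a pose out of reach is approached as far as the arm can. A call is refused whole if a number of a shift passes 5 or a number of a turn 8.59, either way. A call with a gripper value outside its range is refused whole. The fingers move at their own pace and stop on an object; FORCE is the grip in N (left out, the last holds). Time passes only in rows, so rows that do not move let the fingers close, or fill a call up. It gives the time, the measured TCP pose, the force and the opening at its end, in the units of the state.
- ctrl.get_obs(): the state, without advancing time (a new reading comes with each control period).
- ctrl.snapshot(name): name is "side" or "top" or "wrist"; returns a dict with "pixels" (480x640x3 uint8, red, green, blue), "fx", "fy", "cx", "cy" (pixels), "rvec" (rotation vector, rad) and "tvec" (3), from world to camera coordinates, as OpenCV has them. Camera axes: x right, y down, z forward; pixel columns grow to the right and rows downward; lengths in m; the calibration is good to about 2 mm. The wrist camera is an equidistant fisheye: a pixel r from the principal point sees the ray r / f radians off the axis. A picture is of the moment at which its call begins. There is no depth.
- ctrl.sign_off(): hands the job in, once; it reports no verdict.
Trained networks look in a picture, given as the dict that the camera call returned (one of the last four; its "shot" number tells which), for a name from the list of things; names that differ only in an ending like _2 or _b are one class to them, and where a whole thing is asked for, a point or a joint stands for the part that bears it (a point fixed in the world has none). Each returns a list of dicts, best first, with "conf" (0 to 1); they miss things now and then, are a little off and sometimes report something else, mostly with a low value. They report only what shows in the picture. A call takes as long as a camera call. They do not tell look-alikes from the thing itself.
- ctrl.search_frame(picture, label): "box" ([centre column, centre row, width, height] in pixels, round what is visible of it).
The state is a dict: "time_s": time; "joint_pos": joint angles; "dq": joint speeds; "joint_efforts": joint torques, N m; "eef_pos": TCP position; "eef_rot": TCP orientation; "contact_force": force on the tool from outside, world axes, zero at the start; "moment": the same for the moment, N m; "gripper_width": finger opening in m.
Only numpy, scipy, OpenCV 4.12 (cv2) and the standard library are available. Lean on these libraries where they do the work, as an engineer would, in place of code of your own. Each camera call takes 0.05 s, during which the arm holds its last target. There are 200 camera calls.

## Working session

There is one attempt and no reset: what is moved stays moved. The work goes in short steps, Python scripts to look and compute and a shell command to move; the robot and the scene stay as the last step left them, time stands still between calls to the robot, and variables do not carry over. Pictures are saved under pics/ and viewed, about 12 in all and at most 16, crops included, and the job is handed in when it is done.

```bash
ls; mkdir -p pics; cat > h.py <<'E'
import numpy as np, cv2
from rig import ctrl
def shot(n,fn=None):
    s=ctrl.snapshot(n)
    if fn: cv2.imwrite('pics/'+fn,s['pixels'][:,:,::-1])
    return s
def pose(s):
    R=cv2.Rodrigues(np.array(s['rvec'],float))[0]; t=np.array(s['tvec'],float).ravel(); return R,t
def ray(s,u,v,fish=False):
    R,t=pose(s); x=(u-s['cx'])/s['fx']; y=(v-s['cy'])/s['fy']
    if fish:
        r=np.hypot(x,y); d=np.array([np.sin(r)*x/max(r,1e-9),np.sin(r)*y/max(r,1e-9),np.cos(r)])
    else: d=np.array([x,y,1.])
    return -R.T@t, R.T@d
def atz(s,u,v,z,fish=False):
    c,d=ray(s,u,v,fish); return c+d*(z-c[2])/d[2]
def tri(rays):
    A=np.zeros((3,3));b=np.zeros(3)
    for c,d in rays:
        d=d/np.linalg.norm(d);P=np.eye(3)-np.outer(d,d);A+=P;b+=P@c
    return np.linalg.solve(A,b)
def proj(s,p):
    R,t=pose(s); q=R@np.array(p,float)+t; return s['fx']*q[0]/q[2]+s['cx'],s['fy']*q[1]/q[2]+s['cy']
E
python3 - <<'E'
from h import *
for n in ['top','side']:
    s=shot(n,n+'0.png'); c,d=ray(s,320,240); print(n,c.round(3),d.round(3),s['fx'])
    for l in ['ring0_c','frame0_c','seat0','rack','crate','test_top','test','carton_a_c','carton_b_c','bulb_c','cleaner_c']:
        print(l,[(round(r['conf'],2),np.round(r['box']).astype(int).tolist()) for r in ctrl.search_frame(s,l)])
print(ctrl.get_obs())
E
```

```text
pics
top [ 0.177 -0.052  1.732] [ 0.197  0.024 -0.98 ] 569.7116306163762
ring0_c [(0.93, [400, 289, 52, 10]), (0.65, [411, 340, 42, 23]), (0.64, [462, 273, 22, 43])]
frame0_c [(0.67, [265, 184, 54, 23]), (0.23, [375, 174, 29, 22]), (0.2, [399, 292, 45, 11])]
seat0 [(0.9, [197, 186, 45, 42]), (0.7, [334, 182, 34, 39]), (0.61, [184, 186, 58, 22]), (0.58, [271, 180, 27, 36])]
rack [(0.91, [398, 255, 45, 87])]
crate [(0.95, [292, 259, 79, 75])]
test_top [(0.68, [197, 187, 41, 45]), (0.5, [376, 173, 26, 27]), (0.47, [204, 266, 14, 7])]
test []
carton_a_c [(0.96, [302, 175, 18, 23]), (0.59, [270, 181, 26, 40])]
carton_b_c [(0.74, [220, 224, 20, 26]), (0.17, [301, 173, 20, 23])]
bulb_c [(0.96, [376, 172, 28, 22]), (0.46, [220, 225, 25, 27])]
cleaner_c [(0.55, [463, 326, 26, 23])]
side [-0.043 -0.63   0.906] [ 0.497  0.556 -0.667] 438.2956844191187
ring0_c [(0.92, [321, 404, 66, 46]), (0.88, [357, 346, 52, 55]), (0.6, [437, 384, 58, 47])]
frame0_c [(0.75, [316, 188, 34, 54]), (0.32, [256, 151, 39, 52])]
seat0 [(0.88, [375, 227, 34, 85]), (0.74, [263, 172, 49, 85]), (0.7, [320, 203, 41, 74])]
[... 241 characters left out ...]
er_c [(0.87, [397, 436, 32, 60])]
{'time_s': 1.2, 'joint_pos': array([ 9.66009714e-01,  3.41961828e-01,  1.52408000e+00,  2.03790742e-06,
        1.27540234e+00, -1.45988514e-01]), 'dq': array([ 0.00099276, -0.000354  ,  0.00099978,  0.00093475,  0.00127847,
        0.00104413]), 'joint_efforts': array([ 1.04471637e-03, -4.31142247e+01, -2.44470119e+01,  7.19471625e-02,
        4.84201906e-02,  2.21043331e-05]), 'eef_pos': array([0.23249707, 0.47074303, 0.22676733]), 'eef_rot': array([3.14144546e+00, 1.96714533e-05, 2.68279396e+00]), 'contact_force': array([ 0.31643984,  0.04742017, -0.49610568]), 'moment': array([ 0.02323274,  0.07183084, -0.05850847]), 'gripper_width': 0.09166897944288976}
```

```bash
python3 - <<'E'
import cv2
a=cv2.imread('pics/top0.png')[120:380,160:500]; cv2.imwrite('pics/top0c.png',cv2.resize(a,(784,600),interpolation=cv2.INTER_CUBIC))
a=cv2.imread('pics/side0.png')[110:480,200:500]; cv2.imwrite('pics/side0c.png',cv2.resize(a,(486,600),interpolation=cv2.INTER_CUBIC))
E
```

```text
(no output)
```

View pics/top0c.png

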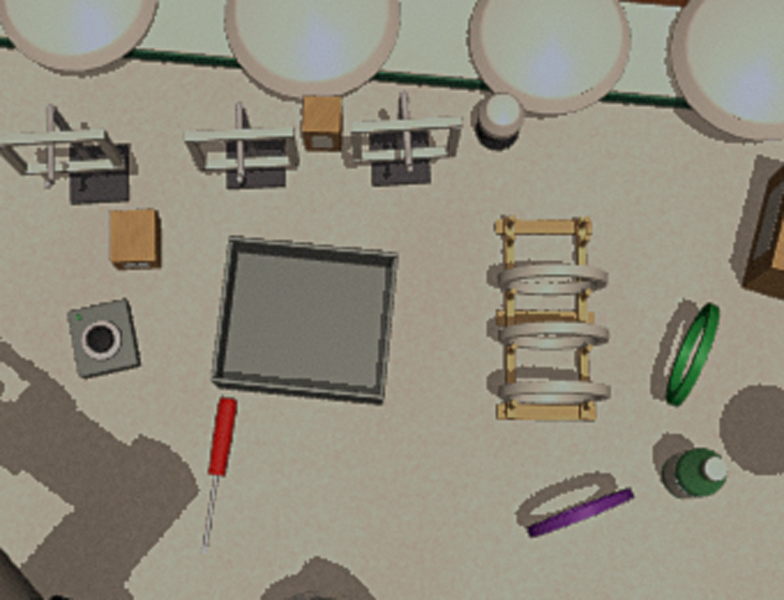

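View pics/side0c.png

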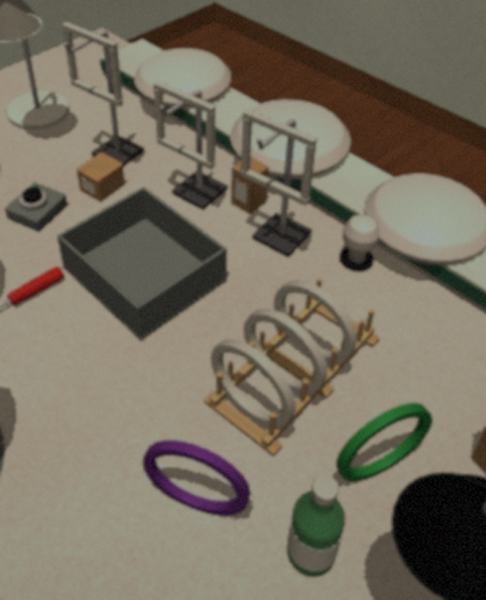

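Both views show three square frames hanging on hooks (top crop about (60,150), (240,150) and (405,140)). There are three white rings in the rack at (550,275), (550,333) and (550,390). The purple ring (580,512) and green ring (690,355) are look-alikes, so I leave them alone. Next I enlarge the hooks.

```bash
python3 - <<'E'
import cv2
a=cv2.imread('pics/top0.png')[150:215,160:370]; a=cv2.resize(a,(798,247),interpolation=cv2.INTER_CUBIC)
b=cv2.imread('pics/side0.png')[115:205,230:350];b=cv2.resize(b,(456,342),interpolation=cv2.INTER_CUBIC)
c=cv2.imread('pics/side0.png')[175:265,320:410];c=cv2.resize(c,(342,342),interpolation=cv2.INTER_CUBIC)
import numpy as np
cv2.imwrite('pics/hk.png',np.vstack([a,np.hstack([b,c])]))
E
```

```text
(no output)
```

View pics/hk.png

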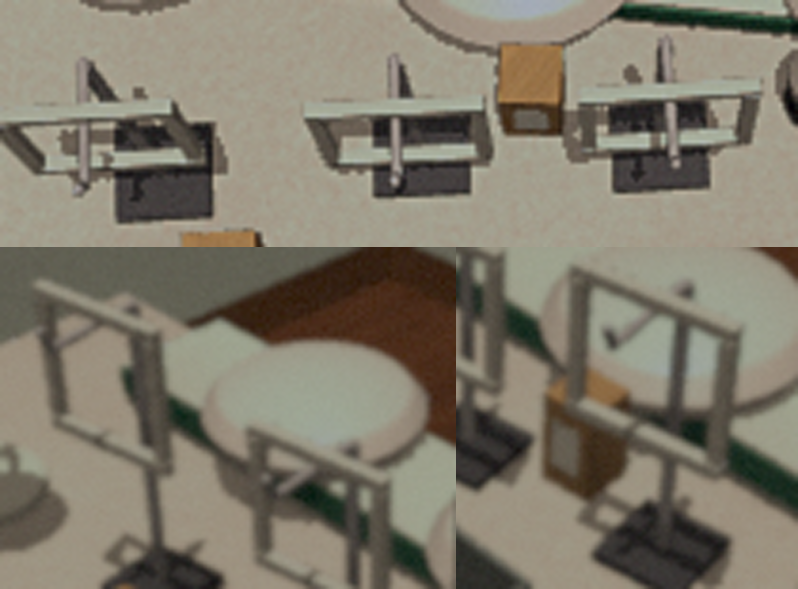

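The hooks' bars run roughly along world x, with the posts on the far side and the tips toward the robot. In the crop, top view: post/tip L (84,62)/(80,188), M (394,58)/(397,182), R (666,42)/(675,165).

```bash
python3 - <<'E'
from h import *
t=ctrl.snapshot('top'); s=ctrl.snapshot('side')
T=lambda u,v:(160+u/3.8,150+v/3.8)
S1=lambda u,v:(230+u/3.8,115+(v-247)/3.8)
S2=lambda u,v:(320+(u-456)/3.8,175+(v-247)/3.8)
H={'L':dict(foot=T(165,172),post=T(84,64),tip=T(80,188),f=[T(3,112),T(172,107)],sp=None,st=S1(50,338)),
'M':dict(foot=T(422,147),post=T(394,60),tip=T(397,181),f=[T(305,112),T(487,104)],sp=S1(352,450),st=S1(268,488)),
'R':dict(foot=T(661,145),post=T(666,43),tip=T(675,163),f=[T(580,95),T(760,87)],sp=S2(686,288),st=S2(610,338))}
for k,d in H.items():
    print(k,'foot',atz(t,*d['foot'],.012).round(3))
    if d['sp']: print('  post tri',tri([ray(t,*d['post']),ray(s,*d['sp'])]).round(3))
    print('  tip tri',tri([ray(t,*d['tip']),ray(s,*d['st'])]).round(3))
    for h in (.23,.255,.28):
        p=atz(t,*d['post'],h);q=atz(t,*d['tip'],h+.022); print('  ',h,p.round(3),q.round(3),'len',np.hypot(*(p-q)[:2]).round(3),'frame', *[atz(t,*x,h+.004+.012).round(3)[:2] for x in d['f']])
for n,b in [('crate',(292,259)),('rack',(398,255))]: print(n,atz(t,*b,.03).round(3))
C=lambda u,v:(160+u*340/784,120+v*260/600)
print('crate corners',[atz(t,*C(*p),.08).round(3)[:2].tolist() for p in [(230,238),(397,254),(383,402),(216,385)]])
print('rack',[atz(t,*C(*p),.01).round(3)[:2].tolist() for p in [(496,227),(592,227),(595,413),(497,413)]])
for a,b in [((496,273),(608,278)),((497,330),(608,335)),((498,388),(609,392))]: print('ring',[atz(t,*C(*p),.083).round(3)[:2].tolist() for p in (a,b)])
print('btn',atz(t,*C(100,338),.054).round(3))
for p in [(133,225),(323,112),(501,108),(715,468)]: print('by',atz(t,*C(*p),.09).round(3))
E
```

```text
L foot [0.631 0.368 0.012]
  tip tri [0.545 0.355 0.291]
   0.23 [0.649 0.385 0.23 ] [0.55  0.368 0.252] len 0.1 frame [0.603 0.433] [0.618 0.312]
   0.255 [0.641 0.377 0.255] [0.544 0.361 0.277] len 0.098 frame [0.595 0.424] [0.61  0.306]
   0.28 [0.633 0.37  0.28 ] [0.538 0.354 0.302] len 0.097 frame [0.588 0.416] [0.603 0.3  ]
M foot [0.672 0.159 0.012]
  post tri [0.677 0.16  0.224]
  tip tri [0.581 0.145 0.241]
   0.23 [0.673 0.16  0.23 ] [0.577 0.145 0.252] len 0.098 frame [0.623 0.217] [0.641 0.088]
   0.255 [0.665 0.157 0.255] [0.57  0.141 0.277] len 0.096 frame [0.615 0.212] [0.633 0.085]
   0.28 [0.657 0.153 0.28 ] [0.563 0.138 0.302] len 0.095 frame [0.608 0.208] [0.626 0.083]
R foot [ 0.693 -0.037  0.012]
  post tri [ 0.698 -0.037  0.252]
  tip tri [ 0.607 -0.052  0.265]
   0.23 [ 0.705 -0.036  0.23 ] [ 0.609 -0.05   0.252] len 0.097 frame [0.654 0.022] [ 0.672 -0.106]
   0.255 [ 0.696 -0.036  0.255] [ 0.601 -0.05   0.277] len 0.096 frame [0.646 0.021] [ 0.664 -0.105]
   0.28 [ 0.687 -0.036  0.28 ] [ 0.594 -0.05   0.302] len 0.094 frame [0.638 0.02 ] [ 0.656 -0.104]
crate [0.453 0.069 0.03 ]
rack [ 0.496 -0.25   0.03 ]
crate corners [[0.544, 0.172], [0.543, -0.044], [0.352, -0.044], [0.353, 0.168]]
rack [[0.608, -0.173], [0.621, -0.302], [0.371, -0.321], [0.359, -0.194]]
ring [[0.53, -0.173], [0.537, -0.316]]
ring [[0.456, -0.18], [0.463, -0.32]]
ring [[0.383, -0.187], [0.391, -0.326]]
btn [0.402 0.328 0.054]
by [0.547 0.297 0.09 ]
by [0.721 0.07  0.09 ]
by [ 0.749 -0.162  0.09 ]
by [ 0.309 -0.461  0.09 ]
```

```bash
cat > go.py <<'E'
# usage: go.py x y z yawdeg [tiltdeg]: turn (deg, tool axes) and then shift (cm, axes of the target pose)
import sys
from h import *
from scipy.spatial.transform import Rotation as Ro
def tgt(yaw,tilt=0): return Ro.from_euler('xyz',[180,0,yaw],degrees=True)*Ro.from_euler('x',tilt,degrees=True)
o=ctrl.get_obs(); a=[float(v) for v in sys.argv[1:]]
R0=Ro.from_euler('xyz',o['eef_rot']); R1=tgt(*a[3:])
print('now',o['eef_pos'].round(4),np.degrees(o['eef_rot']).round(1),'w',round(o['gripper_width'],4),'F',np.round(o['contact_force'],1),'t',round(o['time_s'],1))
d=np.array(a[:3])-o['eef_pos']
print('turn',np.degrees((R0.inv()*R1).as_rotvec()).round(1),'shift(target axes)',(R1.inv().apply(d)*100).round(2),'shift(current axes)',(R0.inv().apply(d)*100).round(2),'q',o['joint_pos'].round(2))
E
python3 go.py .5985 .338 .36 98.7; python3 -c "
from go import tgt
" .4 .1 .3 98.7 30 ; python3 - <<'E'
from scipy.spatial.transform import Rotation as Ro
print((Ro.from_euler('xyz',[180,0,98.7],degrees=True)*Ro.from_euler('x',30,degrees=True)).as_matrix().round(2))
E
```

```text
now [0.2325 0.4708 0.2268] [180.    0.  153.7] w 0.0919 F [-0.1  0.4  0.6] t 1.3
turn [ 0. -0. 55.] shift(target axes) [-18.66  34.17 -13.32] shift(current axes) [-38.7    4.31 -13.32] q [ 0.97  0.34  1.52  0.    1.28 -0.15]
now [0.2325 0.4708 0.2268] [180.    0.  153.7] w 0.0919 F [-0.1  0.4  0.6] t 1.3
turn [27.6 14.4 53.7] shift(target axes) [-39.18   5.82 -11.82] shift(current axes) [-31.44 -25.82  -7.33] q [ 0.97  0.34  1.52  0.    1.28 -0.15]
[[-0.15  0.86 -0.49]
 [ 0.99  0.13 -0.08]
 [ 0.   -0.5  -0.87]]
```

```bash
python3 -m creep '0 0 0 0 0 -3 45;0 0 0 0 0 -3 45;0 0 0 0 0 -3 45;0 0 0 0 0 -3 45;0 0 0 0 0 -1.3 45' 40
python3 -m creep '0 0 7.5 0 0 0 45;0 0 7.5 0 0 0 45;0 0 7.5 0 0 0 45;0 0 7.5 0 0 0 45;0 0 7.5 0 0 0 45'
python3 -m creep '0 0 7.5 0 0 0 45;0 0 7.5 0 0 0 45;0 0 2.5 0 0 0 45;0 0 0 -1.5 2.5 0 45;0 0 0 -1.5 2.5 0 45'
python3 -m creep '0 0 0 -1.5 3 0 45;0 0 0 -2 3 0 45;0 0 0 -2 3 0 45;0 0 0 -2 3 0 45;0 0 0 -2 3 0 45'
python3 -m creep '0 0 0 -2 3 0 45;0 0 0 -2 3 0 45;0 0 0 -2 3 0 45;0 0 0 0 0 0 45;0 0 0 0 0 0 45'
python3 go.py .5985 .338 .36 98.7
python3 - <<'E'
from h import *
s=shot('wrist','w1.png'); c,d=ray(s,320,240,True); print(c,d,s['fx'],s['cx'],s['cy'])
E
```

```text
time_s: 1.8
eef_pos: [0.2328, 0.4713, 0.3629]
eef_rot: [3.137, 0.001, 2.683]
contact_force: [0.8, 0.2, -0.1]
gripper_width: 0.0564
time_s: 2.3
eef_pos: [0.2325, 0.4707, 0.3597]
eef_rot: [3.142, -0.0, 2.023]
contact_force: [-0.0, 0.5, -0.7]
gripper_width: 0.0414
time_s: 2.8
eef_pos: [0.2865, 0.4486, 0.3599]
eef_rot: [3.141, -0.0, 1.725]
contact_force: [0.5, 0.2, 0.0]
gripper_width: 0.0415
time_s: 3.3
eef_pos: [0.4503, 0.3767, 0.3597]
eef_rot: [3.142, -0.0, 1.723]
contact_force: [0.1, 1.0, 0.1]
gripper_width: 0.041
time_s: 3.8
eef_pos: [0.5475, 0.3314, 0.3589]
eef_rot: [-3.14, -0.0, 1.721]
contact_force: [0.0, -0.4, -0.8]
gripper_width: 0.0415
now [0.5475 0.3314 0.3589] [-179.9   -0.    98.6] w 0.0415 F [ 0.  -0.4 -0.8] t 3.8
turn [-0.1 -0.  -0.1] shift(target axes) [-0.12  5.14 -0.11] shift(current axes) [-0.11  5.14 -0.11] q [0.42 0.52 0.88 0.   1.74 0.27]
[0.53602215 0.41173374 0.51701785] [ 0.05546516 -0.28899562 -0.95572232] 371.64829954431775 315.4402864749028 242.35044953339892
```

View pics/w1.png

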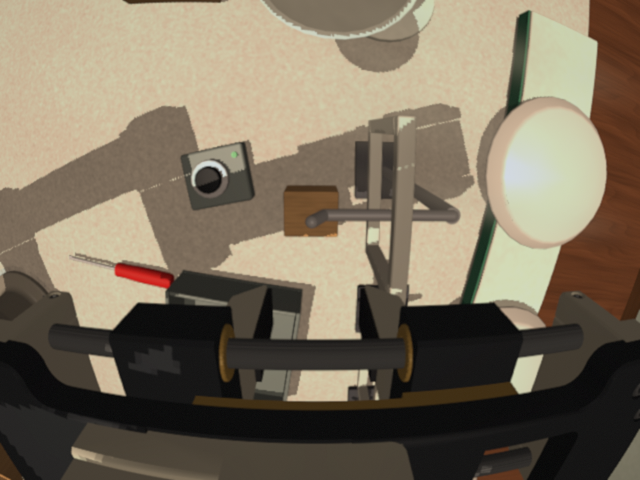

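The wrist view shows the hook's bar from the tip (316,217) to the post (452,214), and the frame's top bar from (404,118) down to (398,290).

```bash
python3 - <<'E'
from h import *
s=ctrl.snapshot('wrist')
for n,u,v,z in [('tip',316,217,.302),('bar80',345,215,.28),('post',452,214.5,.28),('bar top end',404,118,.296),('bar mid',401,205,.296),('bar low',398,285,.296),('button',207,180,.054)]: print(n,atz(s,u,v,z,True).round(4))
E
```

```text
tip [0.5432 0.361  0.302 ]
bar80 [0.5627 0.36   0.28  ]
post [0.6359 0.3725 0.28  ]
bar top end [0.586  0.4283 0.296 ]
bar mid [0.5942 0.3754 0.296 ]
bar low [0.6042 0.3225 0.296 ]
button [0.4061 0.3302 0.054 ]
```

```bash
python3 -m creep '0 0 -0.5 0.3 2.6 0 45;0 0 -0.5 0.3 2.6 0 45;0 0 0 0 0 2.5 45;0 0 0 0 0 2.5 45;0 0 0 0 0 2.5 45'
python3 -m creep '0 0 0 0 0 0.8 45;0 0 0 0 0 0 45;0 0 0 0 0 0 5;0 0 0 0 0 0 5;0 0 0 0 0 0 5'
python3 -m creep '0 0 0 0 0 0 5;0 0 0 0 0 0 5;0 0 0 0 0 0 5;0 0 0 0 0 0 5;0 0 0 0 0 0 5'
python3 go.py .6 .344 .276 99.5
python3 - <<'E'
from h import *
shot('wrist','w2.png')
E
```

```text
time_s: 4.4
eef_pos: [0.5965, 0.3471, 0.2843]
eef_rot: [3.141, -0.0, 1.742]
contact_force: [1.2, 0.4, 0.6]
gripper_width: 0.0411
time_s: 4.9
eef_pos: [0.5979, 0.346, 0.2782]
eef_rot: [3.139, -0.001, 1.74]
contact_force: [-0.3, 0.5, 0.1]
gripper_width: 0.0222
time_s: 5.4
eef_pos: [0.5978, 0.3458, 0.2774]
eef_rot: [3.14, -0.0, 1.74]
contact_force: [-0.0, -0.9, 5.9]
gripper_width: 0.0114
now [0.5978 0.3458 0.2774] [179.9  -0.   99.7] w 0.0114 F [-0.  -0.9  5.9] t 5.4
turn [ 0.1 -0.   0.2] shift(target axes) [-0.21  0.19  0.14] shift(current axes) [-0.21  0.18  0.14] q [ 0.41  0.65  0.89 -0.    1.61  0.24]
```

View pics/w2.png

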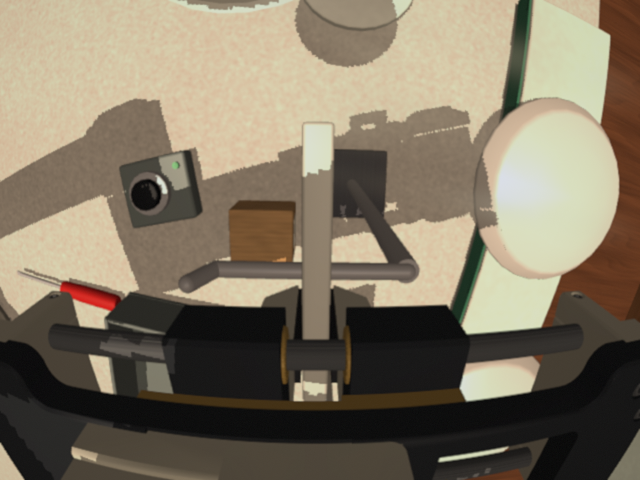

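Gripped (11.4 mm). Next I lift it, draw it back off the hook, and check the crate.

```bash
python3 -m creep '0 0 0 0 0 -1.5 5;0 0 0 0 0 -1.5 5;0 0 0 0 0 -1.5 5;0 0 0 0 0 0 5;0 0 0 0 -1.5 0 5'
python3 -m creep '0 0 0 0 -2.5 0 5;0 0 0 0 -2.5 0 5;0 0 0 0 -2.5 0 5;0 0 0 0 -2.5 0 5;0 0 0 0 -2 0 5'
python3 -m creep '-6 0 0 0 0 0 5;-6 0 0 0 0 0 5;-6 0 0 0 0 0 5;-6 0 0 0 0 0 5;-6 0 0 0 0 0 5'
python3 go.py .463 .044 .25 90 -30
cat > crate.py <<'E'
import sys
from h import *
t=ctrl.snapshot('top')
for n,s in (('top',t),('side',ctrl.snapshot('side'))):
    b=[(round(r['conf'],2),np.round(r['box'],1).tolist()) for r in ctrl.search_frame(s,'crate')][:1]; print(n,b)
    if len(sys.argv)>1: cv2.imwrite('pics/'+sys.argv[1]+n+'.png',cv2.resize(s['pixels'][120:380,160:500,::-1] if n=='top' else s['pixels'][110:400,190:490,::-1],None,fx=1.7,fy=1.7))
E
python3 crate.py a
```

```text
time_s: 5.95
eef_pos: [0.5836, 0.3431, 0.3195]
eef_rot: [-3.14, 0.001, 1.74]
contact_force: [-0.8, 0.3, -1.7]
gripper_width: 0.0116
time_s: 6.45
eef_pos: [0.4626, 0.3226, 0.3202]
eef_rot: [-3.139, 0.001, 1.741]
contact_force: [-0.3, 0.4, -1.9]
gripper_width: 0.0113
time_s: 6.95
eef_pos: [0.4635, 0.3228, 0.3204]
eef_rot: [2.616, 0.0, 1.741]
contact_force: [0.1, 0.0, -2.8]
gripper_width: 0.0115
now [0.4635 0.3228 0.3204] [149.9   0.   99.8] w 0.0115 F [ 0.1  0.  -2.8] t 7.0
turn [ 0.1 -4.9  8.5] shift(target axes) [-27.88  -3.57   6.07] shift(current axes) [-27.46  -7.67   3.7 ] q [ 0.59  0.12  1.68 -0.27  0.88  0.54]
top [(0.88, [292.7, 257.6, 77.2, 76.5])]
side [(0.93, [288.1, 273.9, 107.9, 94.2])]
```

```bash
python3 -m creep '0 -2.45 4.25 0 0 0 5;0 -2.45 4.25 0 0 0 5;0 0 0 -3 0 0 5;0 0 0 -4 0 0 5;0 0 0 -4 0 0 5'
python3 -m creep '0 0 0 -4 0 0 5;0 0 0 -4 0 0 5;0 0 0 -4 -1.2 2 5;0 0 0 -3 -1.2 2 5;0 0 0 -1.9 -1.2 2 5'
python3 go.py .463 .044 .14 90 -30
```

```text
time_s: 7.65
eef_pos: [0.4652, 0.2125, 0.3215]
eef_rot: [2.62, 0.0, 1.57]
contact_force: [0.4, -0.3, -1.0]
gripper_width: 0.0118
time_s: 8.15
eef_pos: [0.464, 0.0415, 0.2518]
eef_rot: [2.618, -0.0, 1.566]
contact_force: [-0.2, 1.4, -1.7]
gripper_width: 0.0118
now [0.464  0.0415 0.2518] [150.   -0.   89.8] w 0.0118 F [-0.2  1.4 -1.7] t 8.2
turn [ 0.   0.1 -0.2] shift(target axes) [ 0.25 -5.68  9.63] shift(current axes) [ 0.25 -5.68  9.63] q [-0.11 -0.05  2.06  0.09  0.62 -0.17]
```

```bash
python3 -m creep '0 0 0 0 -1.4 2.4 5;0 0 0 0 -1.4 2.4 5;0 0 0 0 -1.4 2.4 5;0 0 0 0 -1.4 2.4 5;0 0 0 0 0 0 5'
python3 go.py .463 .044 .111 90 -30
python3 crate.py b
```

```text
time_s: 8.65
eef_pos: [0.4625, 0.0429, 0.1451]
eef_rot: [2.635, -0.004, 1.569]
contact_force: [-0.1, -0.2, -2.3]
gripper_width: 0.0117
now [0.4625 0.0429 0.1451] [151.   -0.2  89.9] w 0.0117 F [-0.1 -0.2 -2.3] t 8.7
turn [-1.  -0.2 -0.2] shift(target axes) [ 0.11 -1.66  2.98] shift(current axes) [ 0.1  -1.61  3.01] q [-0.11  0.13  2.23  0.2   0.29 -0.29]
top [(0.64, [293.1, 259.3, 75.9, 74.2])]
side [(0.75, [287.8, 276.2, 108.7, 81.9])]
```

View pics/bside.png

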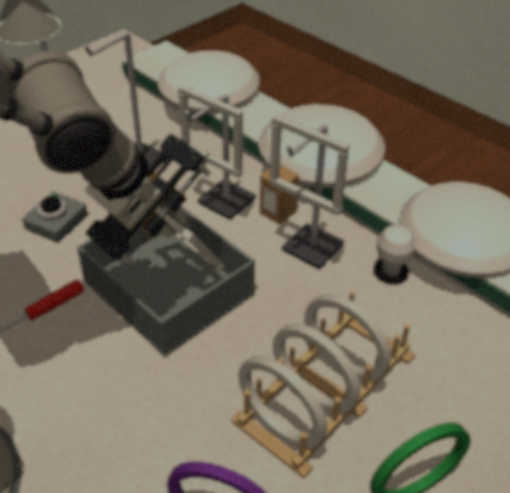

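The frame is over the crate and joint 5 is near its limit, so I use less tilt and go lower before releasing.

```bash
python3 -m creep '4 0 0 0 0 0 5;5 0 0 0 0 0 5;0 0 0 0 0 1 5;0 0 0 0 0 0 5;0 0 0 0 0 0 5'
python3 go.py .475 .044 .120 90 -20
```

```text
time_s: 9.35
eef_pos: [0.4658, 0.0435, 0.1379]
eef_rot: [2.784, -0.002, 1.57]
contact_force: [-0.9, -0.3, -2.0]
gripper_width: 0.0117
now [0.4658 0.0435 0.1379] [ 1.595e+02 -1.000e-01  9.000e+01] w 0.0117 F [-0.9 -0.3 -2. ] t 9.3
turn [ 0.5 -0.1 -0.1] shift(target axes) [0.05 0.25 2.  ] shift(current axes) [0.05 0.23 2.  ] q [-0.1   0.19  2.1   0.07  0.5  -0.15]
```

```bash
python3 -m creep '0 0 0 0 0 1 5;0 0 0 0 0 1 5;0 0 0 0 0 0 5;0 0 0 0 0 0 45;0 0 0 0 0 0 45'
python3 -m creep '0 0 0 0 0 0 45;0 0 0 0 0 0 45;0 0 0 0 0 -1.5 45;0 0 0 0 0 -2.5 45;0 0 0 0 0 -3 45'
python3 -m creep '0 0 0 0 0 -4 45;0 0 0 0 0 -4 45;5 0 0 0 0 -4 45;7 0 0 0 0 0 45;8 0 0 0 0 0 45'
python3 go.py .59 .13 .33 99
python3 crate.py c
```

```text
time_s: 9.85
eef_pos: [0.4738, 0.0433, 0.1199]
eef_rot: [2.784, -0.002, 1.57]
contact_force: [-0.1, 0.3, -0.0]
gripper_width: 0.023
time_s: 10.35
eef_pos: [0.4485, 0.0432, 0.1856]
eef_rot: [2.786, -0.002, 1.57]
contact_force: [1.1, -0.9, 0.8]
gripper_width: 0.041
time_s: 10.85
eef_pos: [0.4071, 0.043, 0.3007]
eef_rot: [3.131, -0.001, 1.57]
contact_force: [-0.2, 0.7, 0.0]
gripper_width: 0.0413
now [0.4071 0.043  0.3007] [ 1.794e+02 -1.000e-01  9.000e+01] w 0.0413 F [-0.2  0.7  0. ] t 10.8
turn [ 0.6 -0.  -9. ] shift(target axes) [ 5.73 19.43 -2.93] shift(current axes) [ 8.72 18.31 -2.73] q [-0.08  0.06  1.67  0.    1.39 -0.08]
top [(0.55, [294.6, 261.1, 78.6, 68.9])]
side [(0.61, [287.7, 272.0, 108.2, 96.0])]
```

View pics/cside.png

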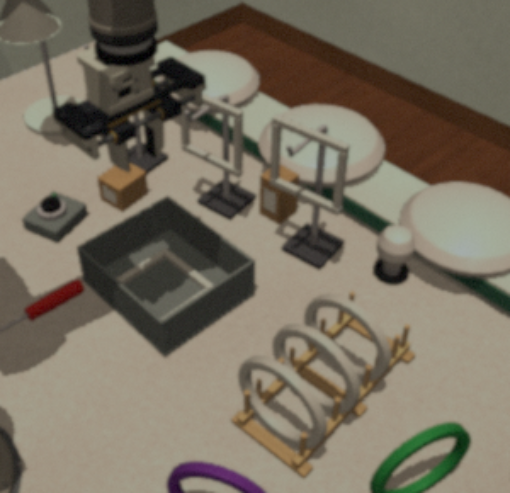

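First frame lies flat in the crate. Next is the middle frame.

```bash
python3 -m creep '0 0 -4.5 2 4 -1 45;0 0 -4.5 2 4 -1 45;0 0 0 1 4 0 45;0 0 0 1 4 0 45;0 0 0 0 3 0 45'
python3 -m creep '0 0 0 0 3 0 45;0 0 0 0 0 0 45;0 0 0 0 0 0 45;0 0 0 0 0 0 45;0 0 0 0 0 0 45'
python3 go.py .635 .132 .227 99
```

```text
time_s: 11.55
eef_pos: [0.5916, 0.1245, 0.3197]
eef_rot: [3.13, -0.001, 1.729]
contact_force: [0.9, -0.5, -0.0]
gripper_width: 0.0412
time_s: 12.05
eef_pos: [0.6194, 0.1274, 0.3209]
eef_rot: [3.131, -0.001, 1.727]
contact_force: [0.1, -0.9, 0.3]
gripper_width: 0.0412
now [0.6194 0.1274 0.3209] [179.4  -0.   99. ] w 0.0412 F [ 0.1 -0.9  0.3] t 12.1
turn [ 0.6 -0.  -0. ] shift(target axes) [0.21 1.61 9.39] shift(current axes) [0.2  1.51 9.4 ] q [ 0.08  0.5   1.02  0.    1.61 -0.08]
```

```bash
python3 -m creep '0.6 0 0 0.2 1.6 2 45;0 0 0 0 0 2 45;0 0 0 0 0 2 45;0 0 0 0 0 2 45;0 0 0 0 0 1.4 45'
python3 -m creep '0 0 0 0 0 0 45;0 0 0 0 0 0 5;0 0 0 0 0 0 5;0 0 0 0 0 0 5;0 0 0 0 0 0 5'
python3 -m creep '0 0 0 0 0 0 5;0 0 0 0 0 0 5;0 0 0 0 0 0 5;0 0 0 0 0 0 5;0 0 0 0 0 0 5'
python3 go.py .635 .132 .227 99
python3 - <<'E'
from h import *
shot('wrist','w3.png')
E
```

```text
time_s: 12.55
eef_pos: [0.6349, 0.132, 0.2251]
eef_rot: [-3.139, -0.001, 1.727]
contact_force: [1.1, -0.2, 0.3]
gripper_width: 0.0415
time_s: 13.05
eef_pos: [0.6364, 0.132, 0.2268]
eef_rot: [3.141, -0.001, 1.727]
contact_force: [-1.2, -0.4, -0.4]
gripper_width: 0.0141
time_s: 13.55
eef_pos: [0.6362, 0.1321, 0.2266]
eef_rot: [-3.141, -0.001, 1.727]
contact_force: [-0.2, 0.5, 5.5]
gripper_width: 0.0116
now [0.6362 0.1321 0.2266] [-180.   -0.   99.] w 0.0116 F [-0.2  0.5  5.5] t 13.6
turn [-0. -0. -0.] shift(target axes) [ 0.01 -0.12 -0.04] shift(current axes) [ 0.01 -0.12 -0.04] q [ 0.09  0.58  1.14  0.    1.42 -0.07]
```

View pics/w3.png

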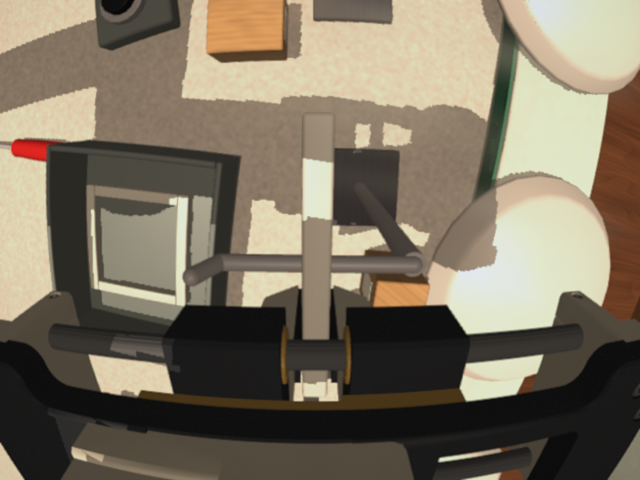

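```bash
python3 -m creep '0 0 0 0 0 -1.5 5;0 0 0 0 0 -1.5 5;0 0 0 0 0 -1.5 5;0 0 0 0 0 0 5;0 0 0 0 -1.5 0 5'
python3 -m creep '0 0 0 0 -2.5 0 5;0 0 0 0 -2.5 0 5;0 0 0 0 -2.5 0 5;0 0 0 0 -2.5 0 5;0 0 0 0 -2.5 0 5'
python3 -m creep '-6 0 -3 0 0 -0.5 5;-7 0 -3 0 0 -0.5 5;-7 0 -3 0 0 0 5;0 0 0 0 0 0 5;0 0 0 0 0 0 5'
python3 go.py .475 .044 .20 90 -20
python3 crate.py
```

```text
time_s: 14.1
eef_pos: [0.6217, 0.1297, 0.2692]
eef_rot: [-3.139, -0.001, 1.727]
contact_force: [-0.7, -0.5, -2.1]
gripper_width: 0.0117
time_s: 14.6
eef_pos: [0.496, 0.1101, 0.2696]
eef_rot: [-3.137, -0.001, 1.727]
contact_force: [0.6, 0.3, -1.9]
gripper_width: 0.0115
time_s: 15.1
eef_pos: [0.4967, 0.1099, 0.2807]
eef_rot: [2.799, 0.024, 1.88]
contact_force: [1.0, 0.4, -1.1]
gripper_width: 0.0118
now [0.4967 0.1099 0.2807] [160.4   1.4 107.7] w 0.0118 F [ 1.   0.4 -1.1] t 15.1
turn [-0.1 -4.7 17.1] shift(target axes) [-6.59 -4.8   6.84] shift(current axes) [-5.42 -6.59  6.36] q [ 0.02  0.08  1.76  0.09  0.96 -0.33]
top [(0.87, [291.9, 262.0, 79.9, 68.3])]
side [(0.89, [287.3, 273.2, 108.6, 95.2])]
```

```bash
python3 -m creep '0 -1.6 5.7 0 0 0 5;0 -1.6 5.7 0 0 0 5;0 -1.6 5.7 0 0 0 5;0 0 0 -3.3 -2.4 0 5;0 0 0 -3.3 -2.4 0 5'
python3 -m creep '0 0 0 0 0 2.3 5;0 0 0 0 0 2.3 5;0 0 0 0 0 2.3 5;0 0 0 0 0 0 5;0 0 0 0 0 0 5'
python3 go.py .475 .044 .132 90 -20
```

```text
time_s: 15.8
eef_pos: [0.4526, 0.0445, 0.2643]
eef_rot: [2.792, 0.002, 1.575]
contact_force: [0.0, -1.2, -1.4]
gripper_width: 0.0115
time_s: 16.3
eef_pos: [0.4763, 0.0441, 0.1999]
eef_rot: [2.793, 0.002, 1.572]
contact_force: [0.2, -0.1, -1.3]
gripper_width: 0.0116
now [0.4763 0.0441 0.1999] [1.60e+02 1.00e-01 9.01e+01] w 0.0116 F [ 0.2 -0.1 -1.3] t 16.3
turn [-0.   0.1  0.1] shift(target axes) [-0.01 -2.45  6.34] shift(current axes) [ 0.   -2.44  6.34] q [-0.09  0.11  1.98  0.04  0.71 -0.12]
```

```bash
python3 -m creep '0 0 0 0 -0.8 2.1 5;0 0 0 0 -0.8 2.1 5;0 0 0 0 -0.8 2.1 5;0 0 0 0 0 0 5;0 0 0 0 0 0 5'
python3 -m creep '0 0 0 0 0 0 45;0 0 0 0 0 0 45;0 0 0 0 0 0 45;0 0 0 0 0 0 45;0 0 0 0 0 -1.5 45'
python3 -m creep '0 0 0 0 0 -2.5 45;0 0 0 0 0 -3 45;0 0 0 0 0 -4 45;0 0 0 0 0 -4 45;0 0 0 0 0 -4 45'
python3 -m creep '6 0 0 0 0 0 45;7 0 0 0 0 0 45;7 0 0 0 0 0 45;0 0 0 0 0 0 45;0 0 0 0 0 0 45'
python3 go.py .6585 -.063 .34 98.5
python3 crate.py d
```

```text
time_s: 16.8
eef_pos: [0.4759, 0.0439, 0.1338]
eef_rot: [2.79, 0.002, 1.572]
contact_force: [0.2, -0.1, -1.1]
gripper_width: 0.0116
time_s: 17.3
eef_pos: [0.4693, 0.0439, 0.1458]
eef_rot: [2.794, 0.002, 1.572]
contact_force: [-0.0, 0.2, 0.3]
gripper_width: 0.0408
time_s: 17.8
eef_pos: [0.4089, 0.0441, 0.3127]
eef_rot: [2.791, 0.002, 1.572]
contact_force: [1.6, -0.5, 0.4]
gripper_width: 0.0417
time_s: 18.3
eef_pos: [0.41, 0.0441, 0.3104]
eef_rot: [3.139, 0.002, 1.572]
contact_force: [-0.5, 0.2, 0.1]
gripper_width: 0.0411
now [0.41   0.0441 0.3104] [1.799e+02 1.000e-01 9.010e+01] w 0.0411 F [-0.5  0.2  0.1] t 18.3
turn [ 0.1  0.1 -8.4] shift(target axes) [-14.27  23.    -2.96] shift(current axes) [-10.76  24.84  -2.89] q [-0.08  0.07  1.64 -0.    1.43 -0.08]
top [(0.93, [294.7, 261.2, 79.4, 69.3])]
side [(0.93, [288.1, 272.9, 109.8, 93.6])]
```

View pics/dside.png

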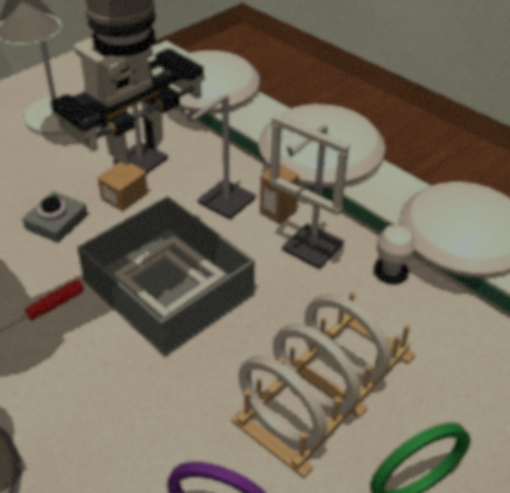

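Two frames are in the crate. Now the right-hand one.

```bash
python3 -m creep '0 0 -4.2 -2.5 3 -1 45;0 0 -4.2 -2.5 3 -1 45;0 0 0 -3 4 -1 45;0 0 0 -3 4 0 45;0 0 0 -3 4 0 45'
python3 -m creep '0 0 0 0 4 0 45;0 0 0 0 0 0 45;0 0 0 0 0 0 45;0 0 0 0 0 0 45;0 0 0 0 0 0 45'
python3 go.py .6585 -.062 .252 98.5
```

```text
time_s: 19.0
eef_pos: [0.6039, -0.0753, 0.3425]
eef_rot: [3.138, 0.003, 1.719]
contact_force: [0.8, 0.2, 0.3]
gripper_width: 0.0414
time_s: 19.5
eef_pos: [0.6413, -0.0682, 0.3429]
eef_rot: [3.139, 0.003, 1.719]
contact_force: [0.4, 0.1, 0.4]
gripper_width: 0.0413
now [ 0.6413 -0.0682  0.3429] [179.8   0.2  98.5] w 0.0413 F [0.4 0.1 0.4] t 19.5
turn [ 0.2  0.2 -0. ] shift(target axes) [0.36 1.79 9.09] shift(current axes) [0.39 1.76 9.1 ] q [-0.22  0.53  0.91 -0.    1.69 -0.37]
```

```bash
python3 -m creep '0 0 0 0.4 1.8 2 45;0 0 0 0 0 2 45;0 0 0 0 0 2 45;0 0 0 0 0 2 45;0 0 0 0 0 1.1 45'
python3 -m creep '0 0 0 0 0 0 45;0 0 0 0 0 0 5;0 0 0 0 0 0 5;0 0 0 0 0 0 5;0 0 0 0 0 0 5'
python3 -m creep '0 0 0 0 0 0 5;0 0 0 0 0 0 5;0 0 0 0 0 0 5;0 0 0 0 0 0 5;0 0 0 0 0 0 5'
python3 -m creep '0 0 0 0 0 -1.5 5;0 0 0 0 0 -1.5 5;0 0 0 0 0 -1.5 5;0 0 0 0 0 0 5;0 0 0 0 -1.5 0 5'
python3 -m creep '0 0 0 0 -2.5 0 5;0 0 0 0 -2.5 0 5;0 0 0 0 -2.5 0 5;0 0 0 0 -2.5 0 5;0 0 0 0 -2.5 0 5'
python3 -m creep '-6 0 0 0 0 -0.5 5;-7 0 0 0 0 -0.5 5;-7 0 0 0 0 0 5;0 0 0 0 0 0 5;0 0 0 0 0 0 5'
python3 go.py .475 .044 .20 90 -20
python3 crate.py e
```

```text
time_s: 20.0
eef_pos: [0.6584, -0.0618, 0.2498]
eef_rot: [3.141, 0.002, 1.719]
contact_force: [-0.3, 0.6, -0.3]
gripper_width: 0.0414
time_s: 20.5
eef_pos: [0.66, -0.0622, 0.2511]
eef_rot: [3.139, 0.003, 1.719]
contact_force: [0.8, -0.4, 1.3]
gripper_width: 0.0135
time_s: 21.0
eef_pos: [0.6598, -0.0621, 0.2509]
eef_rot: [3.14, 0.002, 1.719]
contact_force: [-0.5, -0.5, 5.6]
gripper_width: 0.0114
time_s: 21.5
eef_pos: [0.6451, -0.0639, 0.2933]
eef_rot: [-3.141, 0.001, 1.719]
contact_force: [-0.7, 0.4, -2.5]
gripper_width: 0.0117
time_s: 22.0
eef_pos: [0.5194, -0.0825, 0.2935]
eef_rot: [-3.14, 0.001, 1.719]
contact_force: [1.0, -0.7, -1.3]
gripper_width: 0.0116
time_s: 22.5
eef_pos: [0.5199, -0.0828, 0.3046]
eef_rot: [2.795, 0.001, 1.718]
contact_force: [0.1, -1.0, -1.8]
gripper_width: 0.0116
now [ 0.5199 -0.0828  0.3046] [1.601e+02 1.000e-01 9.840e+01] w 0.0116 F [ 0.1 -1.  -1.8] t 22.5
turn [-0.1 -2.8  7.9] shift(target axes) [12.68 -7.8   8.29] shift(current axes) [13.22 -5.97  8.94] q [-0.41  0.11  1.67  0.21  1.08 -0.63]
top [(0.58, [290.9, 257.9, 74.9, 73.6])]
side [(0.6, [286.2, 274.6, 110.7, 92.1])]
```

```bash
python3 -m creep '0 -1.4 4 0 0 0 5;0 -1.4 4 0 0 0 5;0 0 0 4.2 -2.6 0 5;0 0 0 4.2 -2.6 0 5;0 0 0 4.2 -2.6 0 5'
python3 -m creep '0 0 0 0 0 2.7 5;0 0 0 0 0 2.7 5;0 0 0 0 0 2.7 5;0 0 0 0 0 0 5;0 0 0 0 0 0 5'
python3 -m creep '0 0 0 0 -0.6 1.7 5;0 0 0 0 -0.6 1.7 5;0 0 0 0 -0.6 1.7 5;0 0 0 0 0 0 5;0 0 0 0 0 0 5'
python3 go.py .475 .044 .144 90 -20
```

```text
time_s: 23.2
eef_pos: [0.4469, 0.0445, 0.2779]
eef_rot: [2.792, -0.0, 1.57]
contact_force: [0.7, 1.4, -2.0]
gripper_width: 0.0114
time_s: 23.7
eef_pos: [0.4754, 0.0436, 0.2023]
eef_rot: [2.793, -0.0, 1.571]
contact_force: [-0.2, -0.1, -1.5]
gripper_width: 0.0113
time_s: 24.2
eef_pos: [0.4765, 0.0433, 0.1496]
eef_rot: [2.79, 0.0, 1.571]
contact_force: [-0.5, -0.2, -1.1]
gripper_width: 0.0115
now [0.4765 0.0433 0.1496] [159.8   0.   90. ] w 0.0115 F [-0.5 -0.2 -1.1] t 24.2
turn [0.2 0.  0. ] shift(target axes) [ 0.07 -0.33  0.48] shift(current axes) [ 0.07 -0.33  0.48] q [-0.09  0.18  2.06  0.06  0.55 -0.14]
```

```bash
python3 -m creep '0 0 0 0 0 0.4 45;0 0 0 0 0 0 45;0 0 0 0 0 0 45;0 0 0 0 0 0 45;0 0 0 0 0 -1.5 45'
python3 -m creep '0 0 0 0 0 -2.5 45;0 0 0 0 0 -3 45;0 0 0 0 0 -4 45;0 0 0 0 0 -4 45;0 0 0 0 0 -4 45'
python3 -m creep '6 0 0 0 0 0 45;7 0 0 0 0 0 45;7 0 0 -4 0 0 45;0 0 0 -4 0 0 45;0 0 0 -4 0 0 45'
python3 -m creep '0 0 0 -4 0 0 45;0 0 0 -4 0 0 45;0 0 0 -4 0 0 45;0 0 0 0 0 0 45;0 0 0 0 0 0 45'
python3 go.py .387 -.25 .30 94.7
python3 crate.py f
python3 - <<'E'
from h import *
shot('wrist','w4.png')
a=cv2.imread('pics/fside.png'); b=cv2.imread('pics/w4.png'); cv2.imwrite('pics/f.png',np.hstack([cv2.resize(a[:,:],(400,387)),cv2.resize(b,(400,300))[:].copy().repeat(1,0) if 0 else cv2.copyMakeBorder(cv2.resize(b,(400,300)),0,87,0,0,cv2.BORDER_CONSTANT)]))
E
```

```text
time_s: 24.7
eef_pos: [0.4712, 0.0434, 0.1576]
eef_rot: [2.794, -0.0, 1.571]
contact_force: [-0.7, -0.1, -0.5]
gripper_width: 0.0409
time_s: 25.2
eef_pos: [0.411, 0.0434, 0.3247]
eef_rot: [2.791, 0.0, 1.571]
contact_force: [1.1, 0.7, 0.3]
gripper_width: 0.0415
time_s: 25.7
eef_pos: [0.4124, -0.078, 0.3227]
eef_rot: [3.141, -0.0, 1.572]
contact_force: [0.6, 0.6, -0.2]
gripper_width: 0.0408
time_s: 26.2
eef_pos: [0.4117, -0.197, 0.3227]
eef_rot: [3.141, -0.001, 1.569]
contact_force: [-0.7, 1.0, -0.7]
gripper_width: 0.0413
now [ 0.4117 -0.197   0.3227] [180.   -0.   89.9] w 0.0413 F [-0.7  1.  -0.7] t 26.2
turn [ 0.1 -0.  -4.8] shift(target axes) [-5.08 -2.89  2.27] shift(current axes) [-5.3  -2.46  2.27] q [-0.62  0.15  1.51  0.    1.48 -0.61]
top [(0.63, [292.8, 257.4, 78.2, 73.4])]
side [(0.79, [287.8, 272.8, 108.9, 92.8])]
```

View pics/f.png

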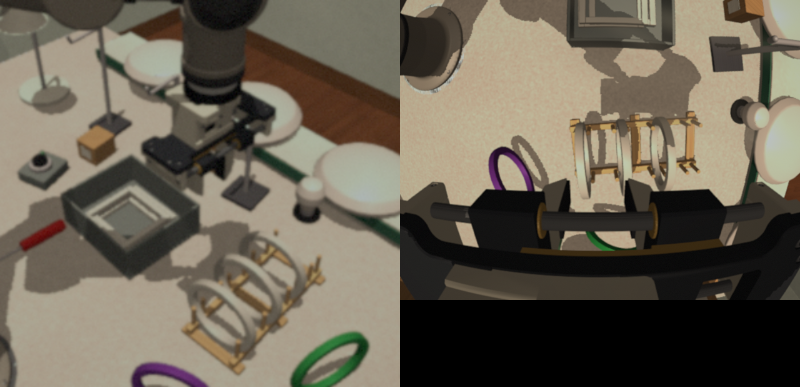

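All three frames lie in the crate, so now the rings. First is the far ring at (0.5335, -0.2445), gripped 20 mm to the -y side of its top.

```bash
python3 -m creep '0 0 -4.8 0 0 0 45;0 0 0 -2 4 0 45;0 0 0 -2 4 0 45;0 0 0 -1.7 3.7 2 45;0 0 0 0 0 3 45'
python3 -m creep '0 0 0 0 0 3 45;0 0 0 0 0 0 45;0 0 0 0 0 0 45;0 0 0 0 0 0 45;0 0 0 0 0 0 45'
python3 go.py .535 -.2645 .13 94.7
python3 - <<'E'
from h import *
shot('wrist','w5.png')
E
```

```text
time_s: 26.95
eef_pos: [0.5377, -0.2444, 0.2722]
eef_rot: [3.137, 0.002, 1.657]
contact_force: [0.0, -0.4, -0.9]
gripper_width: 0.0412
time_s: 27.45
eef_pos: [0.5339, -0.2439, 0.2452]
eef_rot: [3.138, 0.002, 1.655]
contact_force: [1.2, -0.6, -0.5]
gripper_width: 0.0416
now [ 0.5339 -0.2439  0.2452] [1.798e+02 1.000e-01 9.480e+01] w 0.0416 F [ 1.2 -0.6 -0.5] t 27.4
turn [0.2 0.1 0.1] shift(target axes) [-2.06 -0.06 11.52] shift(current axes) [-2.04 -0.12 11.53] q [-0.56  0.44  1.32  0.    1.38 -0.64]
```

View pics/w5.png

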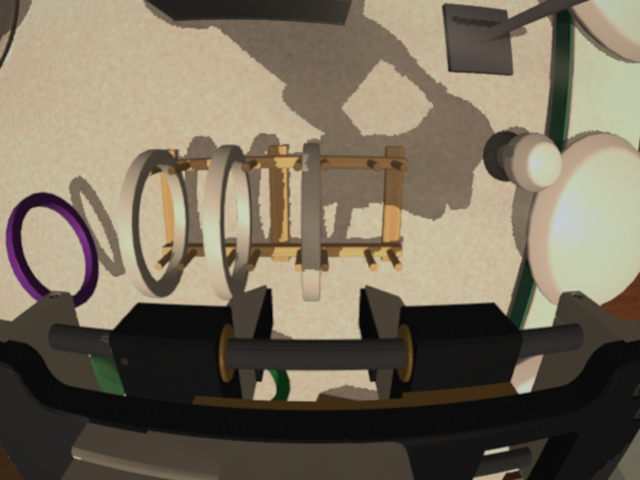

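Wrist view: three white rings with outer boxes of about (118–187,148–298), (203–251,143–300) and (301–323,140–301). I fit the ring model to these.

```bash
cat > fit.py <<'E'
from h import *
from scipy.optimize import least_squares
def projf(s,P):
    R,t=pose(s); q=P@R.T+t; th=np.arctan2(np.hypot(q[:,0],q[:,1]),q[:,2]); ph=np.arctan2(q[:,1],q[:,0])
    return np.c_[s['cx']+s['fx']*th*np.cos(ph),s['cy']+s['fy']*th*np.sin(ph)]
def ringpts(c,yaw):
    a=np.linspace(0,2*np.pi,180); e=np.array([np.cos(yaw),np.sin(yaw),0]); l=np.array([-e[1],e[0],0])
    return np.vstack([c+k*e+.07*(np.cos(a)[:,None]*l+np.sin(a)[:,None]*np.array([0,0,1.])) for k in(-.007,.007)])
def fit(s,box,c0):
    f=lambda p:(lambda q:np.array([q[:,0].min()-box[0],q[:,0].max()-box[1],q[:,1].min()-box[2],q[:,1].max()-box[3]]))(projf(s,ringpts(np.array([p[0],p[1],.083]),p[2])))
    r=least_squares(f,[*c0,.08]); return r.x.round(4),r.fun.round(1)
E
python3 - <<'E'
from fit import *
s=ctrl.snapshot('wrist')
for b,c in [((118,187,148,298),(.387,-.2565)),((203,251,143,300),(.4595,-.25)),((301,323,140,301),(.5335,-.2445))]: print(fit(s,b,c))
E
```

```text
(array([ 0.3875, -0.2568, -0.0355]), array([-1.1,  1.4,  0.1, -0. ]))
(array([ 0.4599, -0.25  ,  0.0268]), array([-0.6,  0.8,  0.1, -0.1]))
(array([ 0.5318, -0.2435,  0.0533]), array([-0.1,  0.1,  0.8, -0.9]))
```

```bash
python3 -m creep '0 0 0 -2 -0.1 0 45;0 0 0 0 0 3 45;0 0 0 0 0 3 45;0 0 0 0 0 3 45;0 0 0 0 0 2.5 45' 35
python3 -m creep '0 0 0 0 0 0 45;0 0 0 0 0 0 8;0 0 0 0 0 0 8;0 0 0 0 0 0 8;0 0 0 0 0 0 8'
python3 -m creep '0 0 0 0 0 0 8;0 0 0 0 0 0 8;0 0 0 0 0 0 8;0 0 0 0 0 -2 8;0 0 0 0 0 -2 8'
python3 -m creep '0 0 0 0 0 -3 8;0 0 0 0 0 -4 8;0 0 0 0 0 -4 8;0 0 0 0 0 -3 8;0 0 0 0 0 0 8'
python3 go.py .53 -.082 .30 98.5
```

```text
time_s: 28.05
eef_pos: [0.5338, -0.2649, 0.1267]
eef_rot: [3.141, 0.0, 1.654]
contact_force: [-0.7, -0.5, -0.3]
gripper_width: 0.0413
time_s: 28.55
eef_pos: [0.5346, -0.264, 0.1293]
eef_rot: [3.139, 0.001, 1.655]
contact_force: [-1.6, 0.8, 1.1]
gripper_width: 0.0136
time_s: 29.05
eef_pos: [0.5334, -0.2631, 0.1674]
eef_rot: [-3.14, -0.002, 1.655]
contact_force: [1.0, 0.1, -1.6]
gripper_width: 0.0134
time_s: 29.55
eef_pos: [0.5352, -0.2643, 0.3126]
eef_rot: [3.134, 0.005, 1.655]
contact_force: [-0.1, -0.4, 0.0]
gripper_width: 0.0136
now [ 0.5352 -0.2643  0.3126] [179.6   0.3  94.8] w 0.0136 F [-0.1 -0.4  0. ] t 29.6
turn [ 0.4  0.3 -3.7] shift(target axes) [18.1   2.18  1.26] shift(current axes) [18.21  1.    1.18] q [-0.59  0.43  1.16  0.    1.55 -0.67]
```

```bash
python3 -m creep '0.2 0.1 -3.7 2 0 0 8;0 0 0 3.5 0 0 8;0 0 0 3.5 0.7 0 8;0 0 0 3.5 0.7 1 8;0 0 0 3.5 0.8 0.8 8'
python3 -m creep '0 0 0 2 0 0 8;0 0 0 0 0 0 8;0 0 0 0 0 0 8;0 0 0 0 0 0 8;0 0 0 0 0 0 8'
python3 go.py .653 -.063 .294 98.5
python3 - <<'E'
from h import *
shot('wrist','w6.png')
E
```

```text
time_s: 30.05
eef_pos: [0.5324, -0.1004, 0.2883]
eef_rot: [-3.137, -0.003, 1.719]
contact_force: [0.3, 0.0, -2.4]
gripper_width: 0.0135
time_s: 30.55
eef_pos: [0.5303, -0.0833, 0.2899]
eef_rot: [-3.139, -0.002, 1.718]
contact_force: [-0.5, -0.9, -1.4]
gripper_width: 0.0133
now [ 0.5303 -0.0833  0.2899] [-1.798e+02 -1.000e-01  9.840e+01] w 0.0133 F [-0.5 -0.9 -1.4] t 30.6
turn [-0.2 -0.1 -0.1] shift(target axes) [ 0.19 12.44 -0.41] shift(current axes) [ 0.21 12.43 -0.44] q [-0.3   0.33  1.37  0.    1.45 -0.45]
```

View pics/w6.png

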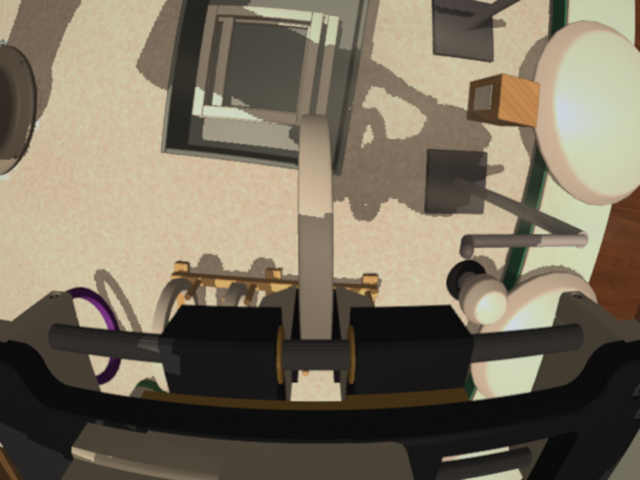

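The ring hangs upright in the fingers; hook R shows its tip at (467,240) and post at (584,239).

```bash
python3 - <<'E'
from h import *
s=ctrl.snapshot('wrist')
for n,u,v,z in [('tip',467,240,.277),('barend',480,246,.255),('post',584,239.5,.255)]: print(n,atz(s,u,v,z,True).round(4))
E
```

```text
tip [ 0.6031 -0.0434  0.277 ]
barend [ 0.6233 -0.0509  0.255 ]
post [ 0.7031 -0.0347  0.255 ]
```

```bash
python3 -m creep '0 0 0 0.2 1.5 -0.5 8;0 0 0 0.1 2.7 0 8;0 0 0 0 2.7 0 8;0 0 0 0 2.7 0 8;0 0 0 0 2.7 0 8'
python3 -m creep '0 0 0 0 0 0 8;0 0 0 0 0 0 8;0 0 0 0 0 0 8;0 0 0 0 0 0 8;0 0 0 0 0 0 8'
python3 go.py .653 -.062 .25 98.5
python3 - <<'E'
from h import *
shot('wrist','w7.png')
E
```

```text
time_s: 31.15
eef_pos: [0.6525, -0.0615, 0.2948]
eef_rot: [-3.139, -0.002, 1.718]
contact_force: [0.3, -0.1, -1.8]
gripper_width: 0.0137
time_s: 31.65
eef_pos: [0.651, -0.0613, 0.2957]
eef_rot: [-3.14, -0.001, 1.719]
contact_force: [0.3, -0.3, -1.4]
gripper_width: 0.0137
now [ 0.651  -0.0613  0.2957] [-1.799e+02 -1.000e-01  9.850e+01] w 0.0137 F [ 0.3 -0.3 -1.4] t 31.6
turn [-0.1 -0.1 -0. ] shift(target axes) [-0.1   0.19  4.57] shift(current axes) [-0.1   0.19  4.57] q [-0.21  0.56  0.99  0.    1.6  -0.36]
```

View pics/w7.png

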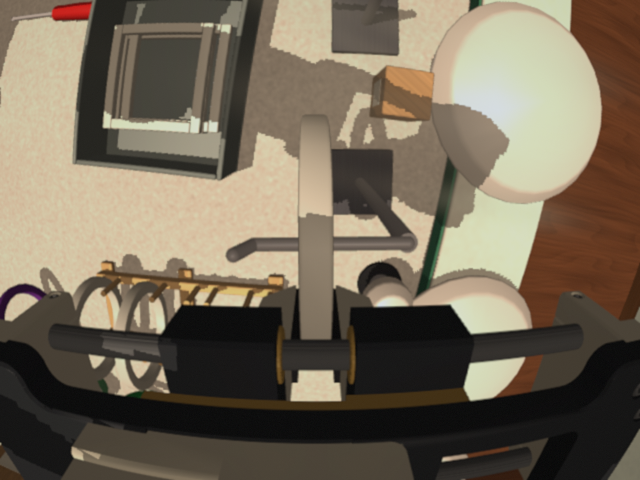

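The ring straddles the bar between tip (235,252) and post (410,243). Now I lower it.

```bash
python3 -m creep '0 0 0 0 0.1 1.5 8;0 0 0 0 0 1.5 8;0 0 0 0 0 0.8 8;0 0 0 0 0 0.3 8;0 0 0 0 0 0 8'
python3 go.py .653 -.062 .25 98.5
```

```text
time_s: 32.2
eef_pos: [0.6523, -0.0609, 0.254]
eef_rot: [-3.139, -0.002, 1.719]
contact_force: [-0.5, -0.5, -1.2]
gripper_width: 0.0138
now [ 0.6523 -0.0609  0.254 ] [-1.799e+02 -1.000e-01  9.850e+01] w 0.0138 F [-0.5 -0.5 -1.2] t 32.2
turn [-0.1 -0.1  0. ] shift(target axes) [-0.12  0.05  0.4 ] shift(current axes) [-0.12  0.05  0.4 ] q [-0.21  0.58  1.07  0.    1.5  -0.36]
```

```bash
python3 -m creep '0 0 0 0 0 0.2 8;0 0 0 0 0 0.2 8;0 0 0 0 0 0.1 8;0 0 0 0 0 0 8;0 0 0 0 0 0 8'
python3 -m creep '0 0 0 0 0 0 18;0 0 0 0 0 0 25;0 0 0 0 0 0 40;0 0 0 0 0 0 45;0 0 0 0 0 0 45'
python3 -m creep '0 0 0 0 0 -1 45;0 0 0 0 0 -2 45;0 0 0 0 0 -3 45;0 0 0 0 0 -3 45;0 0 0 -1 -2 -1 45'
python3 -m creep '0 0 0 -2 -4 0 45;0 0 0 -3 -4 0 45;0 0 0 -3 -3 0 45;0 0 0 -3 -3 0 45;0 0 0 -3 -2 0 45'
python3 go.py .461 -.2705 .20 94.7
python3 - <<'E'
from h import *
for n in('top','side'):
  s=shot(n,n+'8.png')
  print([(round(r['conf'],2),np.round(r['box']).astype(int).tolist()) for r in ctrl.search_frame(s,'ring0_c')],[np.round(proj(s,p)) for p in [(.65,-.042,.203),(.46,-.25,.083)]])
E
```

```text
time_s: 32.7
eef_pos: [0.6525, -0.0609, 0.2495]
eef_rot: [-3.14, -0.001, 1.719]
contact_force: [0.4, -0.7, 0.9]
gripper_width: 0.0134
time_s: 33.2
eef_pos: [0.6524, -0.0608, 0.2489]
eef_rot: [-3.139, -0.002, 1.719]
contact_force: [0.3, -0.4, -0.2]
gripper_width: 0.0396
time_s: 33.7
eef_pos: [0.636, -0.0729, 0.3528]
eef_rot: [3.138, -0.0, 1.721]
contact_force: [-0.9, -0.7, -0.8]
gripper_width: 0.0415
time_s: 34.2
eef_pos: [0.4951, -0.2372, 0.3507]
eef_rot: [-3.14, -0.0, 1.719]
contact_force: [-0.1, 0.0, 0.7]
gripper_width: 0.0411
now [ 0.4951 -0.2372  0.3507] [-179.9   -0.    98.5] w 0.0411 F [-0.1  0.   0.7] t 34.2
turn [-0.1 -0.   3.8] shift(target axes) [-3.04 -3.68 15.07] shift(current axes) [-2.8  -3.85 15.08] q [-0.59  0.33  1.21 -0.    1.61 -0.73]
[(0.69, [409, 340, 41, 21]), (0.61, [409, 290, 27, 9])] [array([336., 183.]), array([400., 264.])]
[(0.96, [322, 404, 67, 44]), (0.89, [356, 346, 50, 59]), (0.65, [421, 257, 24, 30])] [array([367., 210.]), array([375., 326.])]
```

```bash
cat > chk.py <<'E'
# compare image now with the ring model on each hook: mean brightness on the annulus minus off it, and difference to start picture
from fit import *
seats={'R':((.651,-.042,.255),8.5),'M':((.628,.152,.23),9),'L':((.588,.363,.28),9.3)}
for cam in ('side','top'):
    s=ctrl.snapshot(cam); g=s['pixels'].astype(float); 
    for k,(c,yaw) in seats.items():
        best=None
        for dx in np.arange(-.04,.041,.004):
            for dl in (-.01,0,.01):
                y=np.radians(yaw);e=np.array([np.cos(y),np.sin(y),0]);l=np.array([-e[1],e[0],0]);a=np.linspace(0,2*np.pi,72)
                C=np.array(c)-[0,0,.052]+dx*e+dl*l
                f=lambda r:np.array([g[int(np.clip(v,0,479)),int(np.clip(u,0,639))].mean() for u,v in (proj(s,C+r*(np.cos(t)*l+np.sin(t)*np.array([0,0,1]))) for t in a)])
                m=f(.063).std()
                w=f(.063)
                if best is None or m<best[0]: best=(round(m,1),round(dx,3),dl,round(w.mean()))
        print(cam,k,'lowest spread on annulus',best)
E
python3 chk.py
python3 -m creep '0 0 3.8 0 0 0 45;0 0 0 -1.5 -1.8 0 45;0 0 0 -1.5 -1.8 3 45;0 0 0 0 0 4 45;0 0 0 0 0 4 45'
python3 -m creep '0 0 0 0 0 4 45;0 0 0 0 0 0 45;0 0 0 0 0 0 45;0 0 0 0 0 0 45;0 0 0 0 0 0 45'
python3 go.py .4615 -.27 .13 94.7
```

```text
side R lowest spread on annulus (np.float64(23.7), np.float64(-0.008), 0, 76)
side M lowest spread on annulus (np.float64(31.9), np.float64(-0.04), 0.01, 139)
side L lowest spread on annulus (np.float64(10.4), np.float64(-0.036), -0.01, 154)
top R lowest spread on annulus (np.float64(7.6), np.float64(0.04), 0, 158)
top M lowest spread on annulus (np.float64(33.3), np.float64(-0.04), -0.01, 145)
top L lowest spread on annulus (np.float64(21.9), np.float64(0.04), -0.01, 152)
time_s: 35.0
eef_pos: [0.4637, -0.268, 0.2386]
eef_rot: [-3.141, -0.0, 1.654]
contact_force: [0.2, -0.1, 0.4]
gripper_width: 0.0408
time_s: 35.5
eef_pos: [0.4642, -0.2691, 0.2014]
eef_rot: [3.141, 0.001, 1.654]
contact_force: [-0.1, -0.1, 0.1]
gripper_width: 0.0412
now [ 0.4642 -0.2691  0.2014] [1.80e+02 1.00e-01 9.47e+01] w 0.0412 F [-0.1 -0.1  0.1] t 35.5
turn [0.  0.1 0. ] shift(target axes) [-0.07 -0.27  7.14] shift(current axes) [-0.06 -0.28  7.14] q [-0.67  0.38  1.53 -0.    1.22 -0.75]
```

```bash
python3 -m creep '0 0 0 0 -0.2 3 45;0 0 0 0 0 3 45;0 0 0 0 0 1.1 45;0 0 0 0 0 0 45;0 0 0 0 0 0 8'
python3 -m creep '0 0 0 0 0 0 8;0 0 0 0 0 0 8;0 0 0 0 0 0 8;0 0 0 0 0 0 8;0 0 0 0 0 0 8'
python3 go.py .4615 -.27 .13 94.7
python3 -m creep '0 0 0 0 0 0 8;0 0 0 0 0 -2 8;0 0 0 0 0 -4 8;0 0 0 0 0 -4 8;0 0 0 0 0 -4 8'
python3 -m creep '0 0 0 0 0 -3 8;0 0 -4.3 0 0 0 8;0 0 0 3 0 0 8;0 0 0 4 0 0 8;0 0 0 4 0 0 8'
python3 go.py .5075 .1125 .275 99
```

```text
time_s: 36.0
eef_pos: [0.4616, -0.2693, 0.1297]
eef_rot: [-3.141, -0.0, 1.653]
contact_force: [-0.2, -0.0, 0.2]
gripper_width: 0.037
time_s: 36.5
eef_pos: [0.4611, -0.269, 0.1288]
eef_rot: [-3.14, -0.001, 1.653]
contact_force: [0.2, -0.9, 4.0]
gripper_width: 0.0137
now [ 0.4611 -0.269   0.1288] [-179.9   -0.    94.7] w 0.0137 F [ 0.2 -0.9  4. ] t 36.5
turn [-0.1 -0.   0. ] shift(target axes) [-0.11  0.03 -0.12] shift(current axes) [-0.11  0.03 -0.12] q [-0.67  0.46  1.64 -0.    1.05 -0.75]
time_s: 37.0
eef_pos: [0.4607, -0.2684, 0.2689]
eef_rot: [-3.138, -0.003, 1.653]
contact_force: [1.2, -0.7, -1.1]
gripper_width: 0.0134
time_s: 37.5
eef_pos: [0.4433, -0.1591, 0.2975]
eef_rot: [-3.138, -0.003, 1.727]
contact_force: [0.9, 0.1, -1.0]
gripper_width: 0.0137
now [ 0.4433 -0.1591  0.2975] [-179.8   -0.2   98.9] w 0.0137 F [ 0.9  0.1 -1. ] t 37.5
turn [-0.2 -0.2 -0.1] shift(target axes) [25.82 10.59  2.25] shift(current axes) [25.83 10.57  2.29] q [-0.51  0.2   1.53  0.    1.42 -0.66]
```

```bash
python3 -m creep '0 0 0 3.5 1 0 8;0 0 0 3.7 1.6 0 8;0 0 0 3.7 1.6 0 8;0 0 0 3.7 1.6 0.5 8;0 0 0 3.7 1.6 0.5 8'
python3 -m creep '0 0 0 3.7 1.6 0.5 8;0 0 0 3.7 1.6 0.8 8;0 0 0 0 0 0 8;0 0 0 0 0 0 8;0 0 0 0 0 0 8'
python3 go.py .631 .132 .27 99
python3 - <<'E'
from h import *
s=shot('wrist','w9.png'); R,t=pose(s)
from fit import projf
P=np.array([[.577,.145,.252],[.672,.159,.23]]); print(projf(s,P).round(0))
E
```

```text
time_s: 38.0
eef_pos: [0.4883, 0.0337, 0.288]
eef_rot: [-3.138, -0.002, 1.728]
contact_force: [0.8, 0.2, -1.2]
gripper_width: 0.0142
time_s: 38.5
eef_pos: [0.5082, 0.1095, 0.2753]
eef_rot: [-3.138, -0.001, 1.728]
contact_force: [-0.3, 0.2, -0.7]
gripper_width: 0.0134
now [0.5082 0.1095 0.2753] [-1.798e+02 -1.000e-01  9.900e+01] w 0.0134 F [-0.3  0.2 -0.7] t 38.5
turn [-0.2 -0.1 -0. ] shift(target axes) [ 0.3  12.48  0.53] shift(current axes) [ 0.3  12.48  0.49] q [ 0.06  0.3   1.45  0.    1.4  -0.09]
[[452. 242.]
 [566. 234.]]
```

```bash
python3 -m creep '0 0 0 0.2 1.5 0 8;0 0 0 0.1 2.7 0 8;0 0 0 0 2.7 0 8;0 0 0 0 2.7 0 8;0 0 0 0 2.7 0 8'
python3 -m creep '0 0 0 0 0 0 8;0 0 0 0 0 0 8;0 0 0 0 0.1 0 8;0 0 0 0 0 0 8;0 0 0 0 0 0 8'
python3 go.py .631 .132 .224 99
python3 -m creep '0 0 0 0 0 1.5 8;0 0 0 0 0 1.5 8;0 0 0 0 0 1 8;0 0 0 0 0 0.3 8;0 0 0 0 0 0 8'
python3 go.py .631 .132 .224 99
```

```text
time_s: 39.05
eef_pos: [0.6305, 0.1309, 0.2757]
eef_rot: [-3.14, -0.002, 1.726]
contact_force: [0.9, -0.5, -1.8]
gripper_width: 0.0136
time_s: 39.55
eef_pos: [0.63, 0.1324, 0.276]
eef_rot: [-3.14, -0.002, 1.728]
contact_force: [-0.8, 0.4, -1.2]
gripper_width: 0.0134
now [0.63   0.1324 0.276 ] [-1.799e+02 -1.000e-01  9.900e+01] w 0.0134 F [-0.8  0.4 -1.2] t 39.5
turn [-0.1 -0.1  0. ] shift(target axes) [-0.06  0.1   5.2 ] shift(current axes) [-0.07  0.1   5.2 ] q [ 0.09  0.54  1.07  0.    1.53 -0.07]
time_s: 40.05
eef_pos: [0.6302, 0.1326, 0.2322]
eef_rot: [-3.139, -0.002, 1.728]
contact_force: [-0.7, 0.2, -1.0]
gripper_width: 0.014
now [0.6302 0.1326 0.2322] [-1.798e+02 -1.000e-01  9.900e+01] w 0.014 F [-0.7  0.2 -1. ] t 40.0
turn [-0.2 -0.1  0. ] shift(target axes) [-0.08  0.07  0.82] shift(current axes) [-0.08  0.08  0.82] q [ 0.09  0.57  1.15  0.    1.43 -0.07]
```

```bash
python3 -m creep '0 0 0 0 0 0.3 8;0 0 0 0 0 0.3 8;0 0 0 0 0 0.2 8;0 0 0 0 0 0.1 8;0 0 0 0 0 0 8'
python3 -m creep '0 0 0 0 0 0 18;0 0 0 0 0 0 25;0 0 0 0 0 0 40;0 0 0 0 0 0 45;0 0 0 0 0 0 45'
python3 -m creep '0 0 0 0 0 -1 45;0 0 0 0 0 -2 45;0 0 0 0 0 -3 45;0 0 0 0 0 -3 45;0 0 0 0 -3 -2 45'
python3 -m creep '0 0 0 0 -3 0 45;0 0 0 -2 -4 0 45;0 0 0 -3 -4 0 45;0 0 0 -4 -3 0 45;0 0 0 -4 0 0 45'
python3 -m creep '0 0 0 -4 0 0 45;0 0 0 -4 0 0 45;0 0 0 -4 0 0 45;0 0 0 -4 0 0 45;0 0 0 0 0 0 45'
python3 go.py .389 -.277 .20 94.7
python3 chk.py
python3 - <<'E'
import cv2
from h import *
a=shot('side')['pixels'][110:390,200:480,::-1]; b=shot('top')['pixels'][140:320,170:450,::-1]
cv2.imwrite('pics/g.png',np.vstack([cv2.resize(a,(588,588),interpolation=2)])); cv2.imwrite('pics/gt.png',cv2.resize(b,(784,504)))
E
```

```text
time_s: 40.55
eef_pos: [0.6304, 0.1326, 0.2241]
eef_rot: [-3.14, -0.002, 1.728]
contact_force: [-1.8, 0.3, 2.7]
gripper_width: 0.0138
time_s: 41.05
eef_pos: [0.6303, 0.1327, 0.2231]
eef_rot: [-3.139, -0.002, 1.728]
contact_force: [-0.1, 0.5, -0.6]
gripper_width: 0.04
time_s: 41.55
eef_pos: [0.6029, 0.1278, 0.335]
eef_rot: [3.141, -0.002, 1.728]
contact_force: [-0.6, 0.4, 0.8]
gripper_width: 0.0412
time_s: 42.05
eef_pos: [0.4801, -0.0232, 0.3355]
eef_rot: [-3.141, -0.001, 1.729]
contact_force: [1.2, 0.5, -0.2]
gripper_width: 0.0415
time_s: 42.55
eef_pos: [0.5082, -0.1849, 0.3331]
eef_rot: [-3.139, -0.0, 1.723]
contact_force: [0.4, 0.8, 0.4]
gripper_width: 0.0415
now [ 0.5082 -0.1849  0.3331] [-179.8   -0.    98.7] w 0.0415 F [0.4 0.8 0.4] t 42.5
turn [-0.2 -0.   4. ] shift(target axes) [ -8.2  -12.64  13.31] shift(current axes) [ -7.29 -13.15  13.35] q [-0.49  0.32  1.27 -0.    1.56 -0.64]
side R lowest spread on annulus (np.float64(22.1), np.float64(-0.012), 0, 54)
side M lowest spread on annulus (np.float64(7.3), np.float64(-0.008), 0, 93)
side L lowest spread on annulus (np.float64(10.2), np.float64(-0.032), -0.01, 151)
top R lowest spread on annulus (np.float64(7.6), np.float64(0.04), 0, 157)
top M lowest spread on annulus (np.float64(14.3), np.float64(0.032), 0, 156)
top L lowest spread on annulus (np.float64(21.5), np.float64(0.04), -0.01, 151)
```

View pics/g.png

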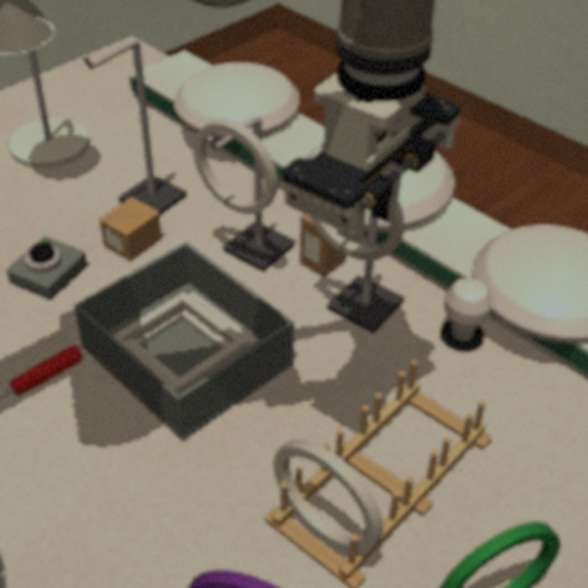

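Rings hang on R and M. The third ring goes to hook L.

```bash
python3 -m creep '0 0 4 -1 -2 0 45;0 0 0 -2 -3 0 45;0 0 0 -2 -3 0 45;0 0 0 -2 -3 0 45;0 0 0 -1 -1.6 0 45'
python3 -m creep '0 0 0 0 0 4 45;0 0 0 0 0 4 45;0 0 0 0 0 4 45;0 0 0 0 0 0 45;0 0 0 0 0 0 45'
python3 go.py .389 -.277 .13 94.7
```

```text
time_s: 43.25
eef_pos: [0.389, -0.2724, 0.3341]
eef_rot: [-3.139, -0.001, 1.659]
contact_force: [-0.7, -1.1, 0.5]
gripper_width: 0.0411
time_s: 43.75
eef_pos: [0.3907, -0.2718, 0.2146]
eef_rot: [-3.14, -0.001, 1.66]
contact_force: [0.1, -0.1, 1.2]
gripper_width: 0.0412
now [ 0.3907 -0.2718  0.2146] [-1.799e+02 -1.000e-01  9.510e+01] w 0.0412 F [ 0.1 -0.1  1.2] t 43.8
turn [-0.1 -0.1  0.4] shift(target axes) [-0.5  -0.21  8.46] shift(current axes) [-0.51 -0.2   8.46] q [-0.77  0.26  1.67 -0.    1.21 -0.86]
```

```bash
python3 -m creep '0 0 0.4 -0.5 -0.2 2 45;0 0 0 0 0 3 45;0 0 0 0 0 3 45;0 0 0 0 0 0.4 45;0 0 0 0 0 0 45'
python3 -m creep '0 0 0 0 0 0 8;0 0 0 0 0 0 8;0 0 0 0 0 0 8;0 0 0 0 0 0 8;0 0 0 0 0 0 8'
python3 -m creep '0 0 0 0 0 0 8;0 0 0 0 0 0 8;0 0 0 0 0 0 8;0 0 0 0 0 -2 8;0 0 0 0 0 -4 8'
python3 go.py .389 -.277 .13 94.7
python3 -m creep '0 0 0 0 0 -4 8;0 0 0 0 0 -4 8;0 0 0 0 0 -4 8;0 0 -4.6 0 0 -1 8;0 0 0 3 0.5 0 8'
python3 go.py .4685 .324 .32 99.3
```

```text
time_s: 44.25
eef_pos: [0.3893, -0.278, 0.1311]
eef_rot: [-3.141, 0.0, 1.652]
contact_force: [0.2, -0.5, 0.4]
gripper_width: 0.0413
time_s: 44.75
eef_pos: [0.3885, -0.2777, 0.1299]
eef_rot: [-3.14, -0.001, 1.651]
contact_force: [-0.1, -0.5, 2.9]
gripper_width: 0.0138
time_s: 45.25
eef_pos: [0.3871, -0.2759, 0.187]
eef_rot: [-3.134, -0.008, 1.651]
contact_force: [1.0, -1.0, -1.3]
gripper_width: 0.0135
now [ 0.3871 -0.2759  0.187 ] [-179.6   -0.4   94.6] w 0.0135 F [ 1.  -1.  -1.3] t 45.2
turn [-0.4 -0.4 -0.1] shift(target axes) [-0.13  0.18  5.7 ] shift(current axes) [-0.17  0.22  5.7 ] q [-0.78  0.3   1.71 -0.    1.15 -0.86]
time_s: 45.75
eef_pos: [0.3895, -0.2495, 0.3205]
eef_rot: [-3.141, 0.001, 1.731]
contact_force: [1.6, 2.3, -1.8]
gripper_width: 0.0141
now [ 0.3895 -0.2495  0.3205] [-1.799e+02  1.000e-01  9.920e+01] w 0.0141 F [ 1.6  2.3 -1.8] t 45.8
turn [-0.1  0.1 -0.1] shift(target axes) [5.532e+01 1.707e+01 5.000e-02] shift(current axes) [ 5.535e+01  1.695e+01 -4.000e-02] q [-0.73  0.16  1.51 -0.    1.47 -0.89]
```

```bash
python3 -m creep '0 0 0 2 0.6 0 8;0 0 0 3.7 1.1 0 8;0 0 0 3.7 1.1 0 8;0 0 0 3.7 1.1 0 8;0 0 0 3.7 1.1 0 8'
python3 -m creep '0 0 0 3.7 1.1 0 8;0 0 0 3.7 1.1 0 8;0 0 0 3.7 1.1 0 8;0 0 0 3.7 1.1 0 8;0 0 0 3.7 1.1 0 8'
python3 -m creep '0 0 0 3.7 1.1 0 8;0 0 0 3.7 1.1 0 8;0 0 0 3.7 1.1 0 8;0 0 0 3.7 1.1 0 8;0 0 0 3.5 1.1 0 8'
python3 -m creep '0 0 0 0 0 0 8;0 0 0 0 0 0 8;0 0 0 0 0 0 8;0 0 0 0 0 0 8;0 0 0 0 0 0 8'
python3 go.py .592 .344 .32 99.3
python3 - <<'E'
from h import *
from fit import projf
s=shot('wrist','w10.png'); print(projf(s,np.array([[.541,.357,.302],[.635,.371,.28]])).round(0))
E
```

```text
time_s: 46.25
eef_pos: [0.411, -0.0718, 0.3189]
eef_rot: [-3.138, -0.003, 1.731]
contact_force: [0.3, 0.3, -1.5]
gripper_width: 0.0137
time_s: 46.75
eef_pos: [0.4356, 0.1196, 0.3191]
eef_rot: [-3.138, -0.002, 1.732]
contact_force: [1.2, -1.2, -1.8]
gripper_width: 0.0133
time_s: 47.25
eef_pos: [0.4606, 0.3091, 0.3189]
eef_rot: [-3.137, -0.001, 1.732]
contact_force: [0.9, 0.3, -1.8]
gripper_width: 0.0138
time_s: 47.75
eef_pos: [0.4612, 0.3065, 0.3202]
eef_rot: [-3.139, -0.002, 1.73]
contact_force: [-0.5, 0.7, -2.2]
gripper_width: 0.0137
now [0.4612 0.3065 0.3202] [-1.799e+02 -1.000e-01  9.910e+01] w 0.0137 F [-0.5  0.7 -2.2] t 47.8
turn [-0.1 -0.1 -0.2] shift(target axes) [ 1.58 13.51  0.02] shift(current axes) [ 1.62 13.51 -0.  ] q [0.45 0.35 1.26 0.   1.53 0.29]
[[480. 222.]
 [586. 218.]]
```

```bash
python3 -m creep '0 0 0 1.6 0 -0.4 8;0 0 0 0 2.7 0 8;0 0 0 0 2.7 0 8;0 0 0 0 2.7 0 8;0 0 0 0 2.7 0 8'
python3 -m creep '0 0 0 0 2.7 0 8;0 0 0 0 0 0 8;0 0 0 0 0 0 8;0 0 0 0 0 0 8;0 0 0 0 0 0 8'
python3 go.py .592 .344 .274 99.3
python3 - <<'E'
from h import *
shot('wrist','w11.png')
E
```

```text
time_s: 48.3
eef_pos: [0.5659, 0.3415, 0.3241]
eef_rot: [-3.14, -0.002, 1.732]
contact_force: [-0.3, -0.1, -1.4]
gripper_width: 0.0135
time_s: 48.8
eef_pos: [0.5909, 0.3451, 0.3247]
eef_rot: [-3.14, -0.002, 1.732]
contact_force: [0.9, -1.1, -1.9]
gripper_width: 0.0137
now [0.5909 0.3451 0.3247] [-1.799e+02 -1.000e-01  9.920e+01] w 0.0137 F [ 0.9 -1.1 -1.9] t 48.8
turn [-0.1 -0.1 -0.1] shift(target axes) [-0.13  0.09  5.07] shift(current axes) [-0.14  0.1   5.07] q [0.42 0.63 0.79 0.   1.72 0.25]
```

View pics/w11.png

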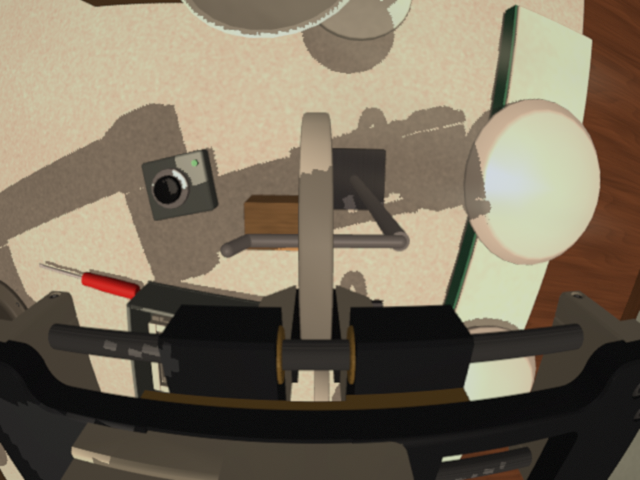

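The ring straddles bar L between tip (228,250) and post (403,240), and the button top is at (170,187). I lower, release and re-measure the button.

```bash
python3 - <<'E'
from h import *
s=ctrl.snapshot('wrist'); print(atz(s,167,188,.054,True).round(4))
E
python3 -m creep '0 0 0 0 0 1.5 8;0 0 0 0 0 1.5 8;0 0 0 0 0 1 8;0 0 0 0 0 0.4 8;0 0 0 0 0 0.2 8'
python3 -m creep '0 0 0 0 0 0.2 8;0 0 0 0 0 0.2 8;0 0 0 0 0 0.1 8;0 0 0 0 0 0 8;0 0 0 0 0 0 8'
python3 go.py .592 .344 .274 99.3
python3 -m creep '0 0 0 0 0 0 18;0 0 0 0 0 0 25;0 0 0 0 0 0 40;0 0 0 0 0 0 45;0 0 0 0 0 0 45'
python3 -m creep '0 0 0 0 0 -1 45;0 0 0 0 0 -2 45;0 0 0 0 0 -3 45;0 0 0 0 0 -3 45;0 0 0 0 -3 -1 45'
python3 -m creep '0 0 0 0 -3 0 0;0 0 0 0 -4 0 0;0 0 0 0 -4 0 0;0 0 0 0 -4 0 0;0 0 0 0 0 0 0'
python3 go.py .404 .329 .12 99
python3 chk.py
python3 - <<'E'
from h import *
a=shot('side')['pixels'][110:390,200:480,::-1]; b=shot('top')['pixels'][140:320,170:450,::-1]
cv2.imwrite('pics/h.png',np.hstack([cv2.resize(a,(400,400),interpolation=2),cv2.copyMakeBorder(cv2.resize(b,(400,257),interpolation=2),0,143,0,0,0)]))
s=shot('wrist','w12.png')
print([(round(r['conf'],2),np.round(r['box']).astype(int).tolist()) for r in ctrl.search_frame(s,'test_top')])
E
```

```text
[0.4087 0.3323 0.054 ]
time_s: 49.4
eef_pos: [0.5916, 0.3449, 0.2777]
eef_rot: [-3.139, -0.002, 1.732]
contact_force: [-0.1, -0.1, -1.5]
gripper_width: 0.0132
time_s: 49.9
eef_pos: [0.592, 0.3451, 0.2751]
eef_rot: [3.141, -0.003, 1.732]
contact_force: [-1.9, -1.8, 5.9]
gripper_width: 0.0134
now [0.592  0.3451 0.2751] [179.9  -0.2  99.2] w 0.0134 F [-1.9 -1.8  5.9] t 49.9
turn [ 0.1 -0.2 -0.1] shift(target axes) [-0.1  -0.02  0.11] shift(current axes) [-0.1  -0.02  0.11] q [0.41 0.63 0.91 0.   1.59 0.25]
time_s: 50.4
eef_pos: [0.5917, 0.3449, 0.2725]
eef_rot: [-3.139, -0.002, 1.732]
contact_force: [-0.8, -0.5, 0.6]
gripper_width: 0.0402
time_s: 50.9
eef_pos: [0.5656, 0.3402, 0.3753]
eef_rot: [3.137, -0.003, 1.73]
contact_force: [-0.2, 0.2, 0.4]
gripper_width: 0.0415
time_s: 51.4
eef_pos: [0.4101, 0.3155, 0.3752]
eef_rot: [-3.14, -0.003, 1.734]
contact_force: [0.8, 0.6, 1.8]
gripper_width: 0.006
now [0.4101 0.3155 0.3752] [-1.799e+02 -1.000e-01  9.930e+01] w 0.006 F [0.8 0.6 1.8] t 51.4
turn [-0.1 -0.1  0.3] shift(target axes) [ 1.43 -0.39 25.52] shift(current axes) [ 1.37 -0.34 25.52] q [0.51 0.26 1.24 0.   1.64 0.34]
side R lowest spread on annulus (np.float64(5.4), np.float64(-0.008), 0, 82)
side M lowest spread on annulus (np.float64(6.8), np.float64(-0.008), 0, 84)
side L lowest spread on annulus (np.float64(9.7), np.float64(-0.004), 0, 83)
top R lowest spread on annulus (np.float64(7.4), np.float64(0.04), 0, 155)
top M lowest spread on annulus (np.float64(14.3), np.float64(0.032), 0, 153)
top L lowest spread on annulus (np.float64(7.4), np.float64(0.04), -0.01, 156)
[(0.73, [310, 180, 33, 28])]
```

View pics/h.png

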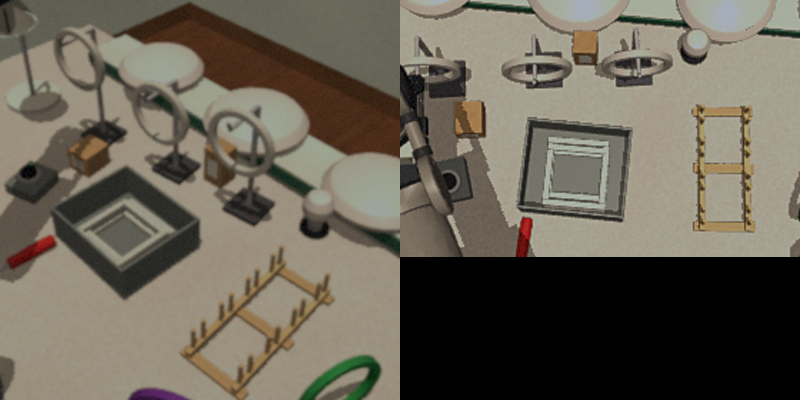

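All three rings hang and the frames lie in the crate. That was the last picture view. Next I locate the button numerically.

```bash
python3 - <<'E'
from h import *
s=ctrl.snapshot('wrist'); p=s['pixels'][150:212,275:350].max(2)
m=(p<45).astype(np.uint8); n,l,st,c=cv2.connectedComponentsWithStats(m)
for i in range(1,n):
    if st[i,4]>60: print(st[i],c[i].round(1)+[275,150],atz(s,*(c[i]+[275,150]),.054,True).round(4))
print('det',atz(s,310,180,.054,True).round(4))
E
python3 go.py .405 .329 .12 99
```

```text
[ 22  18  26  26 513] [309.9 180.4] [0.4059 0.3301 0.054 ]
det [0.4059 0.3306 0.054 ]
now [0.4153 0.316  0.3727] [-1.798e+02 -1.000e-01  9.920e+01] w 0.0002 F [ 0.9 -0.2  0.3] t 51.8
turn [-0.2 -0.1  0.2] shift(target axes) [ 1.44 -0.81 25.27] shift(current axes) [ 1.41 -0.74 25.27] q [0.5  0.27 1.23 0.   1.64 0.34]
```

```bash
python3 -m creep '0 0 0 1.5 -0.7 3 0;0 0 0 0 0 4 0;0 0 0 0 0 4.5 0;0 0 0 0 0 4.5 0;0 0 0 0 0 4 0'
python3 -m creep '0 0 0 0 0 4 0;0 0 0 0 0 3 0;0 0 0 0 0 2 0;0 0 0 0 0 0 0;0 0 0 0 0 0 0'
python3 go.py .406 .330 .054 99
```

```text
time_s: 52.25
eef_pos: [0.4046, 0.3296, 0.1707]
eef_rot: [-3.138, -0.001, 1.731]
contact_force: [0.4, 0.2, -0.2]
gripper_width: 0.0005
time_s: 52.75
eef_pos: [0.4048, 0.3301, 0.0831]
eef_rot: [-3.139, -0.002, 1.731]
contact_force: [-0.1, -0.3, 0.5]
gripper_width: 0.0007
now [0.4048 0.3301 0.0831] [-1.798e+02 -1.000e-01  9.920e+01] w 0.0007 F [-0.1 -0.3  0.5] t 52.8
turn [-0.2 -0.1  0.2] shift(target axes) [-0.03  0.11  2.91] shift(current axes) [-0.04  0.12  2.91] q [0.54 0.5  1.72 0.   0.93 0.37]
```

```bash
python3 -m creep '0 0 0 0 0 1.2 0;0 0 0 0 0 1 0;0 0 0 0 0 0.5 0;0 0 0 0 0 0 0;0 0 0 0 0 0 0'
python3 -m creep '0 0 0 0 0 0.3 0;0 0 0 0 0 0.2 0;0 0 0 0 0 0.2 0;0 0 0 0 0 0 0;0 0 0 0 0 0 0'
python3 -m creep '0 0 0 0 0 0.2 0;0 0 0 0 0 0.1 0;0 0 0 0 0 0.1 0;0 0 0 0 0 0 0;0 0 0 0 0 0 0'
```

```text
time_s: 53.25
eef_pos: [0.4042, 0.3301, 0.0562]
eef_rot: [-3.139, -0.002, 1.732]
contact_force: [-0.2, 0.6, 0.5]
gripper_width: 0.0001
time_s: 53.75
eef_pos: [0.4046, 0.3304, 0.0495]
eef_rot: [-3.14, -0.002, 1.732]
contact_force: [0.3, 1.5, 3.9]
gripper_width: 0.0006
time_s: 54.25
eef_pos: [0.4046, 0.3304, 0.0461]
eef_rot: [-3.141, -0.002, 1.732]
contact_force: [0.7, -0.5, 11.6]
gripper_width: 0.0003
```

```bash
python3 -m creep '0 0 0 0 0 0.1 0;0 0 0 0 0 0.1 0;0 0 0 0 0 0 0;0 0 0 0 0 0 0;0 0 0 0 0 0 0'
python3 -m creep '0 0 0 0 0 -1 0;0 0 0 0 0 -2 0;0 0 0 0 0 -3 0;0 0 0 0 0 -4 0;0 0 0 0 0 -4 0'
python3 -m creep '0 0 0 0 0 -4 0;0 0 0 0 0 -4 0;0 0 0 0 0 0 0;0 0 0 0 0 0 0;0 0 0 0 0 0 0'
python3 chk.py; python3 crate.py
python3 - <<'E'
from h import *
s=ctrl.snapshot('wrist')
print([(round(r['conf'],2),np.round(r['box']).astype(int).tolist()) for r in ctrl.search_frame(s,'test_top')])
s=ctrl.snapshot('side')
for l in ['ring0_c','frame0_c','carton_a_c','carton_b_c','bulb_c','cleaner_c']: print(l,[(round(r['conf'],2),np.round(r['box']).astype(int).tolist()) for r in ctrl.search_frame(s,l)])
E
```

```text
time_s: 54.75
eef_pos: [0.4047, 0.3305, 0.0458]
eef_rot: [3.141, -0.003, 1.732]
contact_force: [-4.6, -3.0, 27.5]
gripper_width: 0.0007
time_s: 55.25
eef_pos: [0.4033, 0.3292, 0.1834]
eef_rot: [-3.136, -0.0, 1.732]
contact_force: [1.4, 0.2, 0.0]
gripper_width: 0.0004
time_s: 55.75
eef_pos: [0.4038, 0.3292, 0.2614]
eef_rot: [-3.136, -0.0, 1.732]
contact_force: [-0.5, 0.4, -0.2]
gripper_width: 0.0002
side R lowest spread on annulus (np.float64(5.4), np.float64(-0.008), 0, 82)
side M lowest spread on annulus (np.float64(6.7), np.float64(-0.008), 0, 85)
side L lowest spread on annulus (np.float64(7.2), np.float64(-0.004), 0, 87)
top R lowest spread on annulus (np.float64(7.4), np.float64(0.04), 0, 154)
top M lowest spread on annulus (np.float64(14.2), np.float64(0.032), 0, 153)
top L lowest spread on annulus (np.float64(7.9), np.float64(0.04), -0.01, 155)
top [(0.87, [292.5, 258.8, 77.8, 74.2])]
side [(0.66, [287.1, 271.9, 105.8, 92.4])]
[]
ring0_c [(0.97, [438, 384, 59, 45]), (0.8, [322, 404, 63, 46]), (0.75, [255, 152, 34, 49]), (0.5, [319, 202, 42, 76])]
frame0_c [(0.59, [291, 270, 61, 42]), (0.25, [378, 335, 100, 106])]
carton_a_c [(0.88, [353, 224, 20, 37]), (0.59, [312, 188, 42, 44])]
carton_b_c [(0.77, [264, 218, 30, 29])]
bulb_c [(0.83, [420, 258, 27, 34])]
cleaner_c [(0.82, [396, 435, 31, 61]), (0.47, [286, 272, 66, 48])]
```

```bash
python3 -c "
from rig import ctrl
print(ctrl.sign_off())"
```

```text
the job is handed in; nothing more can be done
None
```

The job is handed in at about 56 s of the 210 s allowed. All three square frames lie flat in the returns crate, and all three white rings hang one to a hook between post and tip. The test button was then pressed and released.

**Last checks**
- **Rings and frames:** the side and top pictures, taken before the button press, showed the three rings hung, the three frames stacked in the crate and the rack empty. After the press, the side view again put each ring within about 8 mm of mid-bar.
- **Button:** it reached a hard stop 8 mm down, at 27 N, and was then fully cleared. I did not see it spring back: the network did not find it in the last wrist picture.
- **Bystanders and crate:** the cartons and bulb measured the same in the side view within a few pixels, and so did the crate and the cleaner bottle. The purple and green rings were never touched.

**What failed or disagreed**
- My top-view numeric ring check was inconclusive because of the viewing angle, and the ring detector found only two of the three hung rings.
- Joint 5 came within 0.01 rad of its lower limit once, while tilting the first frame. I reduced the tilt for that and the later frames.

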